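# Demould the cured bone blocks onto a clean plate

### The arm

A 6-joint arm with a two-finger parallel gripper is mounted at the origin on the work surface. World frame = base frame: x ahead of the robot, y to its left, z up, the work surface at z = 0. Lengths are in m, angles in rad, forces in N, time in s.
With the tool pointing down it reaches from about 0.275 to 0.85 m from the base axis. Payload 5.2 kg.
Tool frame: the origin (TCP) lies at the very end of the fingers, on their centre line; the grasp point (between the pads) lies 19 mm behind it (ctrl.grip_depth is the distance from the TCP to the grasp point, in m); z points along the fingers, y is the line along which they close (so a half turn about z gives the same grasp; the last joint's range is limited). The gripper opens to 85 mm and grips with 20 to 120 N. Pads are 22 mm wide; open, the fingers measure 114 mm over their backs; the gripper's body (76 mm by 85 mm) begins 54 mm behind the grasp point. The pads swing forward as they close: fully open they stand 13 mm farther back than shut.
Start: joints at [1.007, 0.259, 1.535, -0, 1.348, -0.203], TCP at [0.194, 0.515, 0.211] pointing down, gripper open.
Joint ranges: [-3.14, 3.14], [-0.91, 2.08], [0.19, 2.58], [-1.22, 4.36], [0.22, 2.71], [-3.12, 3.12]. Speed limits (rad/s): [2.57, 2.57, 3.14, 3.14, 3.14, 3.14].

### API

Orientations are given as [roll, pitch, yaw] about the fixed x, y, z axes, in that order (R = Rz(yaw) Ry(pitch) Rx(roll)).
In Python, from workcell import get_state, optics, finish_job, ctrl gives the robot as it stands.
- The arm moves only by the tool arm_command, never from a script. Its argument "deltas" is one flat list of numbers, 7 for each row, row after row: the turn, a rotation vector about the tool's x, y, z in rad, then the shift along the tool's x, y, z in m, then the opening, from 0 (shut) to 1 (fully open). In form: [wx, wy, wz, x, y, z, grip, wx, wy, wz, x, y, z, grip, ...]. A call has 1 to 5 rows; each row is the pose to reach, as a shift and turn from the pose commanded when the call began, along the tool's axes at that moment; what a row does not reach only later rows make up. A row lasts 1/8 s, in which the tool goes at most 62.5 mm and 10.7 degrees, less where a joint would pass 70% of its speed; a pose out of reach is approached as far as the arm can. A call with a gripper value outside its range is refused whole. The fingers move at their own pace and stop on an object; the grip force is fixed at half the most. Time passes only in rows, so rows that repeat a pose let the fingers close. It gives the time, the measured TCP pose, the force, the opening and the grip force at its end, in the units of the state.
- get_state(): the state, without advancing time (a new reading comes with each control period).
- optics.capture(name): name is "side" or "top" or "wrist"; returns the picture (480x640x3 uint8, blue, green, red); there is no depth.
- optics.camera_info(name): a dict with "fx", "fy", "cx", "cy" (pixels), "xyz" and "orientation" of the camera in the world. Camera axes: x right, y up, looking along -z (the intrinsics and any distortion apply to the point x, -y, -z); pixel columns grow to the right and rows downward; lengths in m; the calibration is good to about 2 mm. A picture is of the moment at which its call begins: read the wrist's pose just before it. camera_info takes no time and is no camera call; for the wrist camera it gives the pose at the moment of the call.
- finish_job(): hands the job in; it is judged then, once.
The state is a dict: "time": time; "joints": joint angles; "qd": joint speeds; "joint_efforts": joint torques, N m; "tcp_pos": TCP position; "tool_rot": TCP orientation; "force": force on the tool from outside, world axes, zero at the start; "moment": the same for the moment, N m; "grip_width": finger opening in m; "gripper_force": force on a finger pad.
Only numpy, scipy, OpenCV 4.12 (cv2) and the standard library are available. Lean on these libraries where they do the work, as an engineer would, in place of code of your own. Each camera call takes 0.05 s, during which the arm holds its last target. There are 200 camera calls.

### The job

First clear the old resin flakes off the demoulding plate into its trough with the scraper block, without touching the flakes with the gripper. Then drive every resin block right through the mould and out onto the clean plate with the drift, and lay the blocks side by side, not stacked, in the specimen tray. Finish with the scraper and the drift lying back on the instrument mat, and leave the jars, the bottle and the slide box where they are.

Things in the scene. Friction and masses are not known exactly. Their poses are not given: they have to be found in the camera images.
- station: Demoulding station, fixed: aluminium plate 204 mm wide (x), its top 22 mm above the bench, a white mould bar clamped on its front part, a steel trough along its far edge. Origin: on the bench under the middle of the mould's exit face. x: along the mould bar; y: the push direction, from the mould over the bare plate to the trough; z up. Before the mould (y < -45 mm) is bare bench.
- mould (a point): Point at the middle of the mould, at the height of the bore floors; station frame (0, -22.5, 22) mm. The mould spans y -45 (entry face) to 0 (exit face), top at z 60 (end clamps at x = +/-94 to z 71). Four bores run through it along y at x = -75, -25, 25, 75, each 27 wide, 24 high under soft lips, floor level with the plate; a 16 x 29 window in the top of each shows what is inside.
- plate (a point): Point at the middle of the bare plate's top; station frame (0, 65, 22) mm. The bare plate spans y 0 to 130 mm, between two side lips 8 mm high with inner faces at x = +/-98 mm; it has no lip towards the trough.
- trough (a point): Point at the middle of the trough's floor; station frame (0, 153, 3) mm. The trough spans y 130 to 176 and |x| < 99 mm, its outer walls 34 mm high; flakes pushed over the plate's edge drop into it.
- block0: Cured amber resin block with a white bone core, 24 x 32 x 24 mm, 22 g, at the start inside the bore at x = -75 mm of the station, wholly inside the bore (its centre 19 to 27 mm before the exit face). Origin at its centre; 32 mm long along its y axis, which lies along the bore. The silicone lips hold it: about 4 to 7 N along the bore moves it, and it slides level onto the plate. May be absent (that bore is then empty).
- block1: Cured amber resin block with a white bone core, 24 x 32 x 24 mm, 22 g, at the start inside the bore at x = -25 mm of the station, wholly inside the bore (its centre 19 to 27 mm before the exit face). Origin at its centre; 32 mm long along its y axis, which lies along the bore. The silicone lips hold it: about 4 to 7 N along the bore moves it, and it slides level onto the plate. May be absent (that bore is then empty).
- block2: Cured amber resin block with a white bone core, 24 x 32 x 24 mm, 22 g, at the start inside the bore at x = 25 mm of the station, wholly inside the bore (its centre 19 to 27 mm before the exit face). Origin at its centre; 32 mm long along its y axis, which lies along the bore. The silicone lips hold it: about 4 to 7 N along the bore moves it, and it slides level onto the plate. May be absent (that bore is then empty).
- block3: Cured amber resin block with a white bone core, 24 x 32 x 24 mm, 22 g, at the start inside the bore at x = 75 mm of the station, wholly inside the bore (its centre 19 to 27 mm before the exit face). Origin at its centre; 32 mm long along its y axis, which lies along the bore. The silicone lips hold it: about 4 to 7 N along the bore moves it, and it slides level onto the plate. May be absent (that bore is then empty).
- chip0: Flake of hard resin flash, about 20 x 14 x 7 mm thick, 10 g, loose on the station's bare plate. Origin at its centre. May be absent.
- chip1: Flake of hard resin flash, about 18 x 15 x 7 mm thick, 10 g, loose on the station's bare plate. Origin at its centre. May be absent.
- chip2: Flake of hard resin flash, about 22 x 13 x 7 mm thick, 10 g, loose on the station's bare plate. Origin at its centre. May be absent.
- chip3: Flake of hard resin flash, about 17 x 16 x 7 mm thick, 10 g, loose on the station's bare plate. Origin at its centre. May be absent.
- chip4: Flake of hard resin flash, about 19 x 14 x 7 mm thick, 10 g, loose on the station's bare plate. Origin at its centre. May be absent.
- drift: Drift (push rod): black square handle 26 x 26 x 60 mm with a plain aluminium rod 16 mm in diameter and 90 mm long on its end, about 0.12 kg, lying on the mat. Origin on the underside of the handle, 20 mm behind the handle's front end, near the balance point: the place to grip. x points along the rod to its tip: handle from x = -40 to 20 mm, rod from 20 to 110 mm (tip). The rod's axis is 13 mm above the underside.
- scraper: Scraper block: white plastic foot 110 mm (x) x 40 mm (y) x 15 mm high with steel edges, and on it a black grip rib 70 mm (x) x 22 mm (y) that reaches 47 mm above the underside; about 0.18 kg, standing on its foot on the mat. Origin at the centre of the underside.
- mat: Blue instrument mat, fixed, 250 mm (x) x 230 mm (y) x 3 mm. Origin at the centre of its underside.
- tray: Shallow open steel specimen tray lined with paper, fixed, 190 mm (x) x 108 mm (y) outside, walls 4 mm thick and 18 mm high, floor at 4 mm. Origin at the centre of its underside.
- jar_a: Small clear specimen jar, 48 mm in diameter, 62 mm high: a bystander. Origin at the centre of its underside.
- jar_b: Smaller clear specimen jar, 42 mm in diameter, 55 mm high: a bystander. Origin at the centre of its underside.
- reagent: Amber reagent bottle, 66 mm in diameter, 140 mm high: a bystander. Origin at the centre of its underside.
- slidebox: Flat slide storage box 85 x 100 x 35 mm: a bystander. Origin at the centre of its underside.

How it is judged:
By the outcome, as a careful person would: the job done as asked, in the order asked, and still so for the second after the job is handed in, with the robot touching nothing.
Of block0, block1, block2, block3 only 3 to 4 are there at a start; the rules pass over those that are not, and their reading is None.
Of chip0, chip1, chip2, chip3, chip4 only 3 to 5 are there at a start; the rules pass over those that are not, and their reading is None.
At some moment in a run one of drift, scraper may be knocked a few centimetres aside while the robot is not near it.
Once in a run the grip may slacken for a moment while it holds something.
It also fails if it takes over 208 s, if anything falls off the work surface, if the arm or the gripper's body presses on something with over 40 N, if the wrist force passes 120 N, or if a joint passes its speed limit or range.

## Working session

There is one attempt and no reset: what is moved stays moved. The work goes in short steps, Python scripts to look and compute and a tool call to move; the robot and the scene stay as the last step left them, time stands still between calls to the robot, and variables do not carry over. Pictures are saved under pics/ and viewed, at most 14 in all, crops included, and the job is handed in when it is done.

Besides the shell and the picture viewer there is one more tool, called after ">>>" as name(argument=value, ...) on one line, values as JSON. arm_command: Moves the arm, as the interface text tells. Its arguments: {"type":"object","properties":{"deltas":{"type":"array"}},"required":["deltas"]}

```bash
mkdir -p pics; ls
cat > h.py <<'E'
import numpy as np, cv2, sys
from scipy.spatial.transform import Rotation as R
from workcell import get_state, optics, finish_job, ctrl
def snap(c,fn):
    i=optics.camera_info(c); im=optics.capture(c); cv2.imwrite('pics/'+fn+'.png',im); return im,i
def ray(i,u,v):
    d=np.array([(u-i['cx'])/i['fx'],-(v-i['cy'])/i['fy'],-1.])
    return np.array(i['xyz']), R.from_euler('xyz',i['orientation']).as_matrix()@d
def atz(i,u,v,z):
    o,d=ray(i,u,v); return o+d*(z-o[2])/d[2]
def proj(i,p):
    q=R.from_euler('xyz',i['orientation']).as_matrix().T@(np.array(p)-np.array(i['xyz']))
    return i['cx']+i['fx']*q[0]/-q[2], i['cy']-i['fy']*q[1]/-q[2]
def tri(i1,p1,i2,p2):
    o1,d1=ray(i1,*p1);o2,d2=ray(i2,*p2)
    s=np.linalg.lstsq(np.c_[d1,-d2],o2-o1,rcond=None)[0]
    a=o1+s[0]*d1;b=o2+s[1]*d2; return (a+b)/2,np.linalg.norm(a-b)
E
python3 - <<'E'
from h import *
for c in('top','side'):
    im,i=snap(c,c+'0'); print(c,i)
print(get_state()); print(ctrl.grip_depth)
E
```

```text
pics
top {'fx': 452.2817502956858, 'fy': 452.2817502956858, 'cx': 318.44177073764405, 'cy': 238.19804117728737, 'xyz': array([ 0.46362141, -0.01642898,  1.0324269 ]), 'orientation': array([ 0.06241758,  0.01022358, -1.59485114])}
side {'fx': 525.2651604475911, 'fy': 525.2651604475911, 'cx': 322.8725991021417, 'cy': 237.50271058438935, 'xyz': array([ 0.1578524 , -1.01985254,  0.68627359]), 'orientation': array([ 1.04580601, -0.00667847, -0.33538103])}
{'time': 0.1, 'joints': array([ 1.00719210e+00,  2.59272138e-01,  1.53598712e+00, -2.10366609e-05,
        1.34801017e+00, -2.02833285e-01]), 'qd': array([ 0.00024495, -0.00219684, -0.00330086, -0.00105512, -0.00096699,
        0.00076322]), 'joint_efforts': array([ 1.07038682e-03, -4.46967459e+01, -2.91245002e+01, -4.45438372e-04,
        6.23731772e-03, -7.27895235e-05]), 'tcp_pos': array([0.19386751, 0.51414562, 0.21035137]), 'tool_rot': array([-3.13994613e+00, -3.17689095e-04,  2.78082611e+00]), 'force': array([-0.07769373,  0.93245329, -0.62733466]), 'moment': array([ 0.00366261,  0.02791858, -0.01048294]), 'gripper_force': 0.0, 'grip_width': 0.08526221281953696}
0.0187
```

View pics/top0.png

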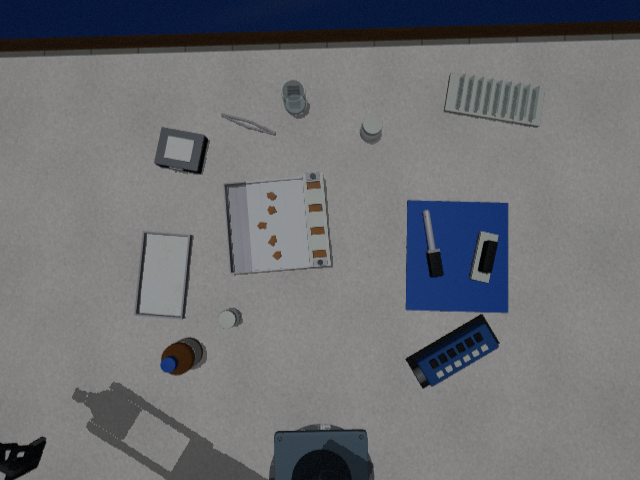

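View pics/side0.png

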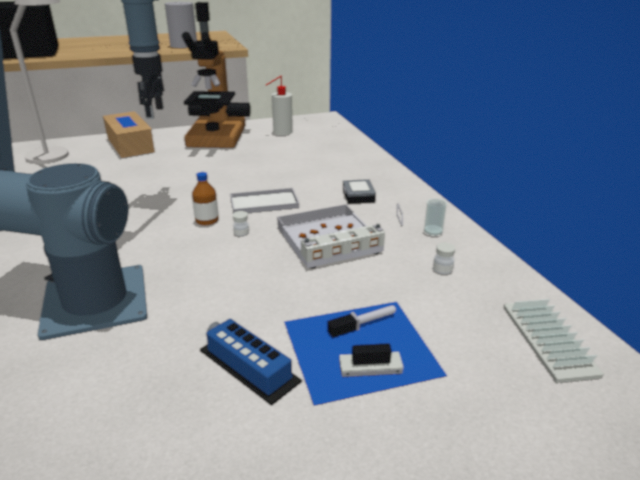

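Top picture: station at about (228-330, 172-272) with the mould on its right, 5 chips at (271,196),(272,211),(262,226),(273,241),(277,255) and 4 bores filled. Mat is at (407-508, 201-311), drift (427,211)-(435,275), scraper centre (485,257), tray (137-192, 233-318). Side picture: same layout.

Run:
```python
from h import *
im=cv2.imread('pics/top0.png')
a=cv2.resize(im[168:278,222:336],None,fx=5.2,fy=5.2,interpolation=cv2.INTER_CUBIC)
cv2.imwrite('pics/c1.png',a)
b=cv2.resize(im[196:316,402:512],None,fx=5,fy=5,interpolation=cv2.INTER_CUBIC)
cv2.imwrite('pics/c2.png',b); print(a.shape,b.shape)
```

```text
(572, 593, 3) (600, 550, 3)
```

View pics/c1.png

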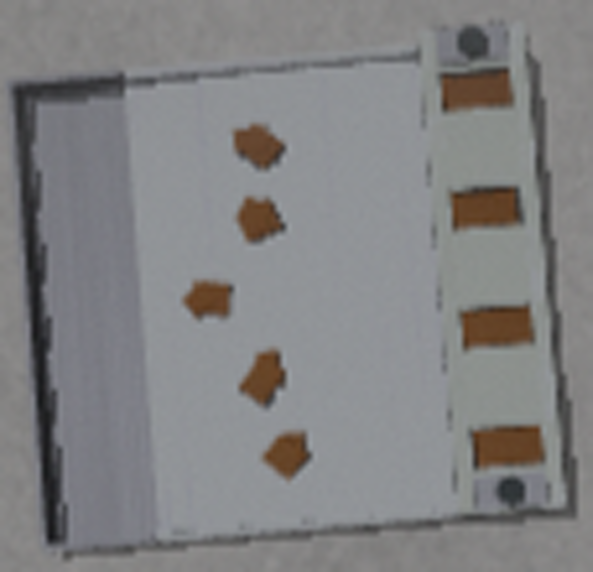

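View pics/c2.png

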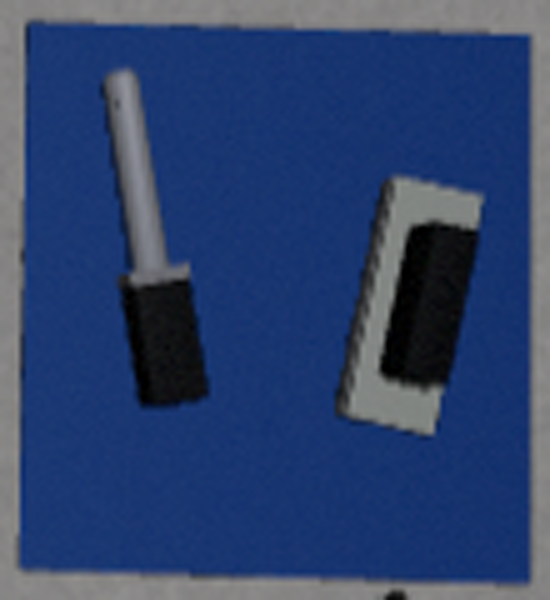

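Crop 1 (5.2×, offset 222,168): bore windows at (477,90),(487,209),(498,327),(508,447), plate corners by the trough edge at (125,75),(157,540). Crop 2 (5×, offset 402,196): drift tip (118,70), handle end ~(175,401); scraper foot-top corners (392,177),(484,195),(434,435),(340,410).

```bash
cat >> h.py <<'E'
def say(n,p): print(n,np.round(np.array(p)*1000,1))
E
python3 - <<'E'
from h import *
i=optics.camera_info('top')
A=lambda u,v,z:atz(i,222+(u+.5)/5.2-.5,168+(v+.5)/5.2-.5,z)
B=lambda u,v,z:atz(i,402+(u+.5)/5-.5,196+(v+.5)/5-.5,z)
W=[A(477,90,.06),A(487,209,.06),A(498,327,.06),A(508,447,.06)]
for w in W: say('win',w)
d=W[0]-W[3]; print('station yaw(x)',np.arctan2(d[1],d[0]),'len',np.linalg.norm(d))
say('plate edge',A(125,75,.022)); say('plate edge',A(157,540,.022))
for p in [(259,147),(261,220),(209,299),(264,378),(288,455)]: say('chip',A(*p,.029))
f=[B(392,177,.018),B(484,195,.018),B(434,435,.018),B(340,410,.018)]
say('scr',np.mean(f,0)); d=(f[0]+f[1]-f[2]-f[3])/2; print(np.linalg.norm(d),np.arctan2(d[1],d[0]))
t=B(118,70,.018); h=B(175,401,.029); hf=B(155,272,.029); say('tip',t);say('hend',h);say('hfront',hf); d=t-h;print(np.arctan2(d[1],d[0]),np.linalg.norm(d))
for p in[(25,22),(530,35),(530,582),(20,570)]: say('mat',B(*p,.003))
for p in[(143,233),(192,236),(184,318),(137,315)]: say('tray',atz(i,*p,.018))
print(np.degrees(optics.camera_info('wrist')['orientation']),optics.camera_info('wrist')['xyz'],optics.camera_info('wrist')['fx'],get_state()['tcp_pos'])
for n,p in dict(jara=(293,96),jarb=(371,131),jarc=(229,318),bottle=(180,356)).items(): say(n,atz(i,*p,.04))
E
```

```text
win [6.408e+02 4.000e-01 6.000e+01]
win [590.7  -2.6  60. ]
win [541.4  -6.   60. ]
win [491.5  -9.   60. ]
station yaw(x) 0.06246216449250129 len 0.14955709549721963
plate edge [658.2 153.8  22. ]
plate edge [456.4 142.9  22. ]
chip [624.1  95.3  29. ]
chip [592.5  95.   29. ]
chip [559.  117.9  29. ]
chip [524.4  94.9  29. ]
chip [491.3  85.2  29. ]
scr [ 477.5 -376.5   18. ]
0.10851666488541159 -0.2574933183894939
tip [ 585.8 -249.4   18. ]
hend [ 437.1 -266.2   29. ]
hfront [ 494.2 -259.7   29. ]
0.11287667237178227 0.15010030996633938
mat [ 610.8 -211.2    3. ]
mat [ 598.9 -441.     3. ]
mat [ 351.5 -428.6    3. ]
mat [ 362.1 -200.     3. ]
tray [548.8 388.2  18. ]
tray [539.3 277.3  18. ]
tray [356.4 296.4  18. ]
tray [365.5 401.6  18. ]
[-1.83096623e+01  4.56597974e-02  6.93249379e+01] [0.11933998 0.54353951 0.37258716] 379.9814322503468 [0.19386751 0.51414562 0.21035137]
jara [846.9  41.6  40. ]
jarb [ 762.3 -130.7   40. ]
jarc [356.5 191.3  40. ]
bottle [277.2 298.7  40. ]
```

```bash
cat >> h.py <<'E'
def plan(*T,cur=None):
    """T: (x,y,z mm,yaw); prints delta per waypoint (turn about tool z, shift mm->m) chained from measured pose"""
    s=get_state(); Rc=R.from_euler('xyz',s['tool_rot']); p=np.array(s['tcp_pos'])
    say('now t=%.1f w=%.1f gf=%.0f yaw=%.3f F=%s'%(s['time'],s['grip_width']*1e3,s['gripper_force'],s['tool_rot'][2],np.round(s['force'],1)),p)
    for t in T:
        q=np.array(t[:3])/1000; Rt=R.from_euler('xyz',[np.pi,0,t[3]])
        w=(Rc.inv()*Rt).as_rotvec(); d=Rc.inv().apply(q-p)
        n=max(np.linalg.norm(d)/.06,np.linalg.norm(w)/.18)
        print(list(t),'->',np.round(w,3),np.round(d,4),'rows %.1f'%n)
        p,Rc=q,Rt
E
python3 - <<'E'
from h import *
plan((250,330,230,1.95),(330,120,230,1.1),(420,-150,230,.25),(477,-376,180,-.257))
E
```

```text
now t=0.1 w=85.3 gf=0 yaw=2.781 F=[-0.1  0.9 -0.6] [193.9 514.1 210.4]
[250, 330, 230, 1.95] -> [-0.002  0.     0.831] [-0.1175 -0.1525 -0.0194] rows 4.6
[330, 120, 230, 1.1] -> [ 0.   -0.    0.85] [-0.2247 -0.0034 -0.    ] rows 4.7
[420, -150, 230, 0.25] -> [-0.   -0.    0.85] [-0.1998  0.2027  0.    ] rows 4.7
[477, -376, 180, -0.257] -> [ 0.    -0.     0.507] [-0.0007  0.2331  0.05  ] rows 4.0
```

>>> arm_command(deltas=[-0.002,0,0.831,-0.1175,-0.1525,-0.0194,1,-0.002,0,0.831,-0.1175,-0.1525,-0.0194,1,-0.002,0,0.831,-0.1175,-0.1525,-0.0194,1,-0.002,0,0.831,-0.1175,-0.1525,-0.0194,1,-0.002,0,0.831,-0.1175,-0.1525,-0.0194,1])

```text
time: 0.72
tcp_pos: [0.2506, 0.3293, 0.2306]
tool_rot: [3.14, -0.001, 1.943]
force: [-0.1, -0.2, -0.4]
grip_width: 0.0852
gripper_force: 0.0
```

>>> arm_command(deltas=[0,0,0.85,-0.2247,-0.0034,0,1,0,0,0.85,-0.2247,-0.0034,0,1,0,0,0.85,-0.2247,-0.0034,0,1,0,0,0.85,-0.2247,-0.0034,0,1,0,0,0.85,-0.2247,-0.0034,0,1])

```text
time: 1.35
tcp_pos: [0.3309, 0.118, 0.2301]
tool_rot: [3.141, -0.001, 1.09]
force: [0.1, 1.0, -0.1]
grip_width: 0.0852
gripper_force: 0.0
```

>>> arm_command(deltas=[0,0,0.85,-0.1998,0.2027,0,1,0,0,0.85,-0.1998,0.2027,0,1,0,0,0.85,-0.1998,0.2027,0,1,0,0,0.85,-0.1998,0.2027,0,1,0,0,0.85,-0.1998,0.2027,0,1])

```text
time: 1.98
tcp_pos: [0.4205, -0.1525, 0.2296]
tool_rot: [-3.14, -0.001, 0.243]
force: [-0.3, 1.2, -0.2]
grip_width: 0.0853
gripper_force: 0.0
```

>>> arm_command(deltas=[0,0,0.507,-0.0007,0.2331,0.05,1,0,0,0.507,-0.0007,0.2331,0.05,1,0,0,0.507,-0.0007,0.2331,0.05,1,0,0,0.507,-0.0007,0.2331,0.05,1,0,0,0.507,-0.0007,0.2331,0.05,1])

```text
time: 2.6
tcp_pos: [0.4765, -0.3784, 0.177]
tool_rot: [-3.139, 0.002, -0.26]
force: [-0.2, 0.9, -0.1]
grip_width: 0.0853
gripper_force: 0.0
```

Run:
```python
from h import *
plan()
im,i=snap('wrist','w1'); print(i)
```

```text
now t=2.6 w=85.3 gf=0 yaw=-0.260 F=[-0.2  0.9 -0.1] [ 476.5 -378.4  177. ]
{'fx': 379.9814322503468, 'fy': 379.9814322503468, 'cx': 325.38089466857133, 'cy': 240.7912490379339, 'xyz': array([ 0.55539741, -0.39905063,  0.33910211]), 'orientation': array([-0.32069439,  0.00375975, -1.8313156 ])}
```

View pics/w1.png

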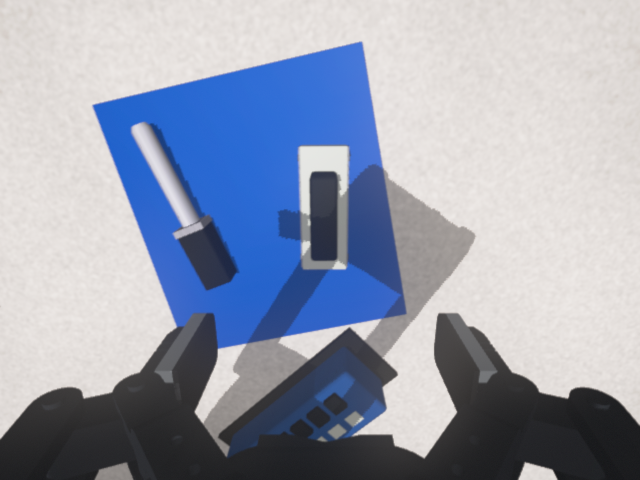

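Wrist view: scraper foot-top corners (298,146),(349,146),(348,269),(303,269), rib top corners (309,172),(338,172),(337,261),(311,261); drift tip (141,126), handle (175,235)-(237,272).

Run:
```python
from h import *
i={'fx': 379.9814322503468, 'fy': 379.9814322503468, 'cx': 325.38089466857133, 'cy': 240.7912490379339, 'xyz': np.array([ 0.55539741, -0.39905063,  0.33910211]), 'orientation': np.array([-0.32069439,  0.00375975, -1.8313156 ])}
f=[atz(i,u,v,.018) for u,v in((298,146),(349,146),(348,269),(303,269))]
for a in f: say('f',a)
say('scr',np.mean(f,0)); d=(f[0]+f[1]-f[2]-f[3])/2; print(np.linalg.norm(d),np.arctan2(d[1],d[0]))
say('rib',np.mean([atz(i,u,v,.05) for u,v in((309,172),(338,172),(337,261),(311,261))],0))
j=optics.camera_info('top'); c=lambda u,v:(402+(u+.5)/5-.5,196+(v+.5)/5-.5)
for a,b in(((392,177),(298,146)),((484,195),(349,146)),((340,410),(303,269)),((118,70),(141,126))):
    x,e=tri(j,c(*a),i,b); say('tri %.4f'%e,x)
print('proj TCP',proj(i,get_state()['tcp_pos']))
plan((477.5,-376.5,80,-.257),(477.5,-376.5,23,-.257))
```

```text
f [ 537.8 -369.8   18. ]
f [ 527.  -410.3   18. ]
f [ 421.1 -383.4   18. ]
f [ 431.7 -343.7   18. ]
scr [ 479.4 -376.8   18. ]
0.10928461409123093 -0.24536861990073713
rib [ 481.3 -376.9   50. ]
tri 0.0033 [ 536.2 -370.1   16.4]
tri 0.0016 [ 526.2 -410.7   17.1]
tri 0.0004 [ 430.8 -343.1   15.3]
tri 0.0001 [ 586.  -250.    15.4]
proj TCP (np.float64(323.32750796083644), np.float64(298.43084628100115))
now t=2.6 w=85.6 gf=0 yaw=-0.259 F=[ 0.9  0.6 -0.3] [ 476.4 -376.4  177.9]
[477.5, -376.5, 80, -0.257] -> [-0.004  0.002 -0.002] [0.0012 0.0002 0.0979] rows 1.6
[477.5, -376.5, 23, -0.257] -> [0. 0. 0.] [ 0.    -0.     0.057] rows 1.0
```

>>> arm_command(deltas=[0,0,-0.01,0.0025,0,0.1,1,0,0,-0.01,0.0025,0,0.1,1,0,0,-0.01,0.0025,0,0.156,1,0,0,-0.01,0.0025,0,0.156,1])

```text
time: 3.15
tcp_pos: [0.4771, -0.3715, 0.0203]
tool_rot: [-3.134, 0.007, -0.246]
force: [-0.3, 0.6, 0.2]
grip_width: 0.0855
gripper_force: 0.0
```

>>> arm_command(deltas=[0,0,0,0,0,0,0,0,0,0,0,0,0,0,0,0,0,0,0,0,0,0,0,0,0,0,0,0,0,0,0,0,0,0,0])

```text
time: 3.78
tcp_pos: [0.4805, -0.3771, 0.0257]
tool_rot: [3.141, -0.003, -0.247]
force: [-1.3, 0.2, 5.8]
grip_width: 0.0194
gripper_force: 58.5
```

```bash
cat >> h.py <<'E'
YS=.0605; O=np.array([564.7,18.2])
def S(x,y):
    c,s=np.cos(YS),np.sin(YS); return O+np.array([c*x-s*y,s*x+c*y])
E
python3 - <<'E'
from h import *
a=S(-41,35)
plan((480,-376.5,125,-.25),(520,-200,125,-.1),(*a,125,YS),(*a,44,YS))
E
```

```text
now t=3.8 w=19.4 gf=58 yaw=-0.247 F=[-1.3  0.2  5.8] [ 480.5 -377.1   25.7]
[480, -376.5, 125, -0.25] -> [ 0.    -0.003  0.003] [-0.0003 -0.0004 -0.0994] rows 1.7
[520, -200, 125, -0.1] -> [ 0.    0.   -0.15] [-0.0049 -0.1809 -0.    ] rows 3.0
[np.float64(521.6588037673569), np.float64(50.656978091977464), 125, 0.0605] -> [-0.    0.   -0.16] [-0.0234 -0.2496 -0.    ] rows 4.2
[np.float64(521.6588037673569), np.float64(50.656978091977464), 44, 0.0605] -> [0. 0. 0.] [ 0.    -0.     0.081] rows 1.4
```

>>> arm_command(deltas=[0,0,0,0,0,-0.06,0,0,0,0,0,0,-0.105,0,0,0,0,0,0,-0.105,0])

```text
time: 4.15
tcp_pos: [0.4817, -0.3784, 0.1336]
tool_rot: [3.138, -0.008, -0.247]
force: [-0.4, -0.3, -3.0]
grip_width: 0.0193
gripper_force: 59.6
```

>>> arm_command(deltas=[0,0,-0.15,-0.005,-0.181,0,0,0,0,-0.15,-0.005,-0.181,0,0,0,0,-0.15,-0.005,-0.181,0,0,0,0,-0.15,-0.005,-0.181,0,0])

```text
time: 4.65
tcp_pos: [0.5184, -0.1945, 0.1276]
tool_rot: [-3.137, 0.002, -0.092]
force: [-0.5, -0.2, -2.3]
grip_width: 0.0199
gripper_force: 59.8
```

>>> arm_command(deltas=[0,0,-0.16,-0.0234,-0.2496,0,0,0,0,-0.16,-0.0234,-0.2496,0,0,0,0,-0.16,-0.0234,-0.2496,0,0,0,0,-0.16,-0.0234,-0.2496,0,0,0,0,-0.16,-0.0234,-0.2496,0,0])

```text
time: 5.28
tcp_pos: [0.5188, 0.0548, 0.1284]
tool_rot: [-3.139, 0.001, 0.068]
force: [-0.6, -0.9, -2.3]
grip_width: 0.0192
gripper_force: 60.1
```

>>> arm_command(deltas=[0,0,0,0,0,0,0,0,0,0,0,0,0,0])

```text
time: 5.52
tcp_pos: [0.5201, 0.0495, 0.1291]
tool_rot: [-3.141, -0.001, 0.061]
force: [0.9, -0.5, -2.2]
grip_width: 0.0194
gripper_force: 60.1
```

Run:
```python
from h import *
a=S(-41,35)
plan((*a,50,YS))
im,i=snap('wrist','w2'); print(i)
```

```text
now t=5.5 w=19.4 gf=60 yaw=0.061 F=[ 0.9 -0.5 -2.2] [520.1  49.5 129.1]
[np.float64(521.6588037673569), np.float64(50.656978091977464), 50, 0.0605] -> [-0.001 -0.001  0.   ] [ 0.0015 -0.001   0.0791] rows 1.3
{'fx': 379.9814322503468, 'fy': 379.9814322503468, 'cx': 325.38089466857133, 'cy': 240.7912490379339, 'xyz': array([0.60131907, 0.05493826, 0.29132181]), 'orientation': array([-3.17805673e-01,  1.43292580e-03, -1.51016828e+00])}
```

View pics/w2.png

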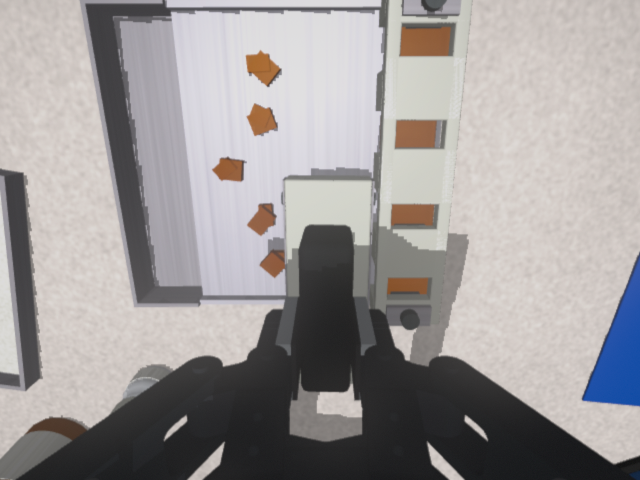

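Wrist view: scraper held straight; far end of foot at (285..373,178); chips at (262,67),(262,120),(228,169),(262,218),(273,263), the last close to the scraper's left edge (but scraper is higher). Trough edge of the plate from (168,10) to (203,300).

Run:
```python
from h import *
i={'fx': 379.9814322503468, 'fy': 379.9814322503468, 'cx': 325.38089466857133, 'cy': 240.7912490379339, 'xyz': np.array([0.60131907, 0.05493826, 0.29132181]), 'orientation': np.array([-3.17805673e-01,  1.43292580e-03, -1.51016828e+00])}
def inv(p):
    c,s=np.cos(YS),np.sin(YS); d=np.array(p[:2])*1000-O; return np.round([c*d[0]+s*d[1],-s*d[0]+c*d[1]],1)
for n,u,v,z in[('footend',285,178,.121),('footend',373,178,.121),('edge',168,10,.022),('edge',203,300,.022),('lipinner',203,297,.030),('chip',262,67,.029),('chip',262,120,.029),('chip',228,169,.029),('chip',262,218,.029),('chip',273,263,.029),('chipR',286,263,.029),('win',426,41,.06),('win',417,134,.06),('win',414,214,.06)]:
    p=atz(i,u,v,z); say(n,p); print(inv(p))
```

```text
footend [573.8  71.6 121. ]
[12.3 52.8]
footend [576.2  32.3 121. ]
[12.3 13.4]
edge [657.8 156.9  22. ]
[101.3 132.8]
edge [458.  143.1  22. ]
[-98.9 131.1]
lipinner [464.8 140.4  30. ]
[-92.3 128. ]
chip [628.1  97.1  29. ]
[68.1 74.9]
chip [596.1  96.8  29. ]
[36.1 76.5]
chip [562.7 119.7  29. ]
[  4.2 101.5]
chip [529.5  96.2  29. ]
[-30.4  80. ]
chip [495.5  87.8  29. ]
[-64.9  73.6]
chipR [496.1  78.2  29. ]
[-64.9  64. ]
win [643.4   2.8  60. ]
[ 77.6 -20.2]
win [594.4   1.   60. ]
[ 28.6 -18.9]
win [546.4  -3.7  60. ]
[-19.6 -20.7]
```

```bash
sed -i 's/O=np.array.*/O=np.array([566.5,19.2])/' h.py
python3 - <<'E'
from h import *
plan((*S(-38,33),52,YS),(*S(-38,33),47.5,YS),(*S(-38,118),47.5,YS))
E
```

```text
now t=5.6 w=19.4 gf=60 yaw=0.060 F=[-0.6  0.3 -3. ] [520.2  49.5 129.2]
[np.float64(526.5742412652975), np.float64(49.842026523360516), 52, 0.0605] -> [-0.001 -0.001 -0.   ] [0.0063 0.0001 0.0772] rows 1.3
[np.float64(526.5742412652975), np.float64(49.842026523360516), 47.5, 0.0605] -> [0. 0. 0.] [ 0.     -0.      0.0045] rows 0.1
[np.float64(521.4348778304827), np.float64(134.68651334180316), 47.5, 0.0605] -> [0. 0. 0.] [ 0.    -0.085 -0.   ] rows 1.4
```

>>> arm_command(deltas=[0,0,0,0.0063,0,0.04,0,0,0,0,0.0063,0,0.077,0,0,0,0,0.0063,0,0.077,0,0,0,0,0.0063,0,0.08,0])

```text
time: 6.08
tcp_pos: [0.5275, 0.0509, 0.0506]
tool_rot: [-3.141, -0.003, 0.061]
force: [0.9, 0.6, -2.2]
grip_width: 0.0192
gripper_force: 60.1
```

>>> arm_command(deltas=[0,0,0,0,0,0.001,0,0,0,0,0,0,0.002,0])

```text
time: 6.32
tcp_pos: [0.5272, 0.0517, 0.0486]
tool_rot: [-3.141, -0.003, 0.063]
force: [-1.0, -0.5, -1.7]
grip_width: 0.0194
gripper_force: 60.1
```

>>> arm_command(deltas=[0,0,0,0,0.001,0.001,0,0,0,0,0,0.001,0.002,0])

```text
time: 6.58
tcp_pos: [0.5266, 0.0508, 0.0457]
tool_rot: [-3.14, -0.002, 0.063]
force: [-0.3, 1.0, -2.3]
grip_width: 0.0194
gripper_force: 60.1
```

>>> arm_command(deltas=[0,0,0,0,0,0.001,0,0,0,0,0,0,0.001,0])

```text
time: 6.82
tcp_pos: [0.5266, 0.0507, 0.0448]
tool_rot: [-3.14, -0.002, 0.063]
force: [-1.4, -0.5, 1.8]
grip_width: 0.019
gripper_force: 60.6
```

>>> arm_command(deltas=[0,0,0,0,0,0.001,0,0,0,0,0,0,0.001,0])

```text
time: 7.08
tcp_pos: [0.5266, 0.0505, 0.0446]
tool_rot: [-3.141, -0.002, 0.063]
force: [-3.5, -1.7, 9.5]
grip_width: 0.0195
gripper_force: 61.6
```

>>> arm_command(deltas=[0,0,0,0,0,-0.0015,0,0,0,0,0,-0.012,-0.0015,0,0,0,0,0,-0.024,-0.0015,0,0,0,0,0,-0.036,-0.0015,0,0,0,0,0,-0.048,-0.0015,0])

```text
time: 7.7
tcp_pos: [0.5233, 0.0999, 0.0449]
tool_rot: [-3.14, -0.001, 0.063]
force: [0.2, -1.0, -2.5]
grip_width: 0.0196
gripper_force: 60.2
```

>>> arm_command(deltas=[0,0,0,0,-0.01,0,0,0,0,0,0,-0.02,0,0,0,0,0,0,-0.03,0,0,0,0,0,0,-0.038,0,0,0,0,0,0,-0.038,0,0])

```text
time: 8.32
tcp_pos: [0.521, 0.1372, 0.0451]
tool_rot: [-3.14, -0.001, 0.064]
force: [0.2, -0.7, -1.8]
grip_width: 0.0193
gripper_force: 60.1
```

Run:
```python
from h import *
plan((*S(-38,100),47,YS),(*S(-38,100),85,YS),(*S(38,33),85,YS),(*S(38,33),48,YS))
im,i=snap('wrist','w3')
```

```text
now t=8.3 w=19.3 gf=60 yaw=0.064 F=[ 0.2 -0.7 -1.8] [521.  137.2  45.1]
[np.float64(522.5232136166787), np.float64(116.71944554495649), 47, 0.0605] -> [-0.001 -0.001  0.003] [ 0.0002  0.0205 -0.0019] rows 0.3
[np.float64(522.5232136166787), np.float64(116.71944554495649), 85, 0.0605] -> [0. 0. 0.] [ 0.     0.    -0.038] rows 0.6
[np.float64(602.4351941853168), np.float64(54.43722206507731), 85, 0.0605] -> [0. 0. 0.] [0.076 0.067 0.   ] rows 1.7
[np.float64(602.4351941853168), np.float64(54.43722206507731), 48, 0.0605] -> [0. 0. 0.] [ 0.    -0.     0.037] rows 0.6
```

View pics/w3.png

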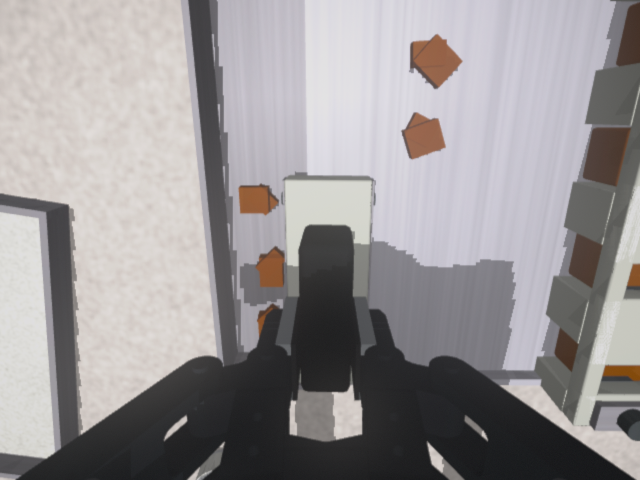

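Three chips are in the trough ((258,199),(272,268),(268,320)); two remain at (436,62) and (424,136). Second pass.

>>> arm_command(deltas=[0,0,0,0,0.01,-0.004,0,0,0,0.003,0,0.0205,-0.04,0,0,0,0.003,0.038,0.054,-0.04,0,0,0,0.003,0.076,0.0875,-0.04,0,0,0,0.003,0.076,0.0875,-0.04,0])

```text
time: 9.0
tcp_pos: [0.6057, 0.05, 0.0856]
tool_rot: [3.141, -0.005, 0.056]
force: [-0.7, 0.4, -2.7]
grip_width: 0.0197
gripper_force: 60.2
```

>>> arm_command(deltas=[0,0,0,0,0,0,0,0,0,0,0,0,0.037,0,0,0,0,0,0,0.037,0,0,0,0,0,0,0.039,0])

```text
time: 9.5
tcp_pos: [0.6019, 0.0546, 0.0468]
tool_rot: [-3.14, -0.001, 0.061]
force: [-0.5, 0.5, -2.5]
grip_width: 0.0195
gripper_force: 60.2
```

>>> arm_command(deltas=[0,0,0,0,0,0.0012,0,0,0,0,0,-0.012,0.0012,0,0,0,0,0,-0.024,0.0012,0,0,0,0,0,-0.036,0.0012,0,0,0,0,0,-0.048,0.0012,0])

```text
time: 10.12
tcp_pos: [0.5995, 0.1032, 0.045]
tool_rot: [-3.14, -0.001, 0.06]
force: [-0.4, 0.8, -2.2]
grip_width: 0.0193
gripper_force: 60.2
```

>>> arm_command(deltas=[0,0,0,0,-0.01,0,0,0,0,0,0,-0.02,0,0,0,0,0,0,-0.03,0,0,0,0,0,0,-0.038,0,0,0,0,0,0,-0.038,0,0])

```text
time: 10.75
tcp_pos: [0.5972, 0.1405, 0.045]
tool_rot: [-3.14, -0.001, 0.061]
force: [-0.0, -0.4, -2.0]
grip_width: 0.0195
gripper_force: 60.2
```

>>> arm_command(deltas=[0,0,0,0,0.012,-0.004,0,0,0,0,0,0.02,-0.06,0,0,0,0,0,0.02,-0.085,0,0,0,0,0,0.02,-0.085,0])

```text
time: 11.25
tcp_pos: [0.6004, 0.1185, 0.1327]
tool_rot: [-3.141, -0.007, 0.059]
force: [0.4, 0.2, -3.0]
grip_width: 0.0196
gripper_force: 60.2
```

Run:
```python
from h import *
plan((550,-100,130,-.05),(480,-300,130,-.2),(479.5,-376.7,130,-.25),(479.5,-376.7,30,-.25))
im,i=snap('wrist','w4')
```

```text
now t=11.2 w=19.6 gf=60 yaw=0.059 F=[ 0.4  0.2 -3. ] [600.4 118.5 132.7]
[550, -100, 130, -0.05] -> [-0.001 -0.007  0.109] [-0.0632  0.2152  0.0021] rows 3.7
[480, -300, 130, -0.2] -> [ 0.   -0.    0.15] [-0.0599  0.2032  0.    ] rows 3.5
[479.5, -376.7, 130, -0.25] -> [ 0.   -0.    0.05] [0.0147 0.0753 0.    ] rows 1.3
[479.5, -376.7, 30, -0.25] -> [0. 0. 0.] [ 0.  -0.   0.1] rows 1.7
```

View pics/w4.png

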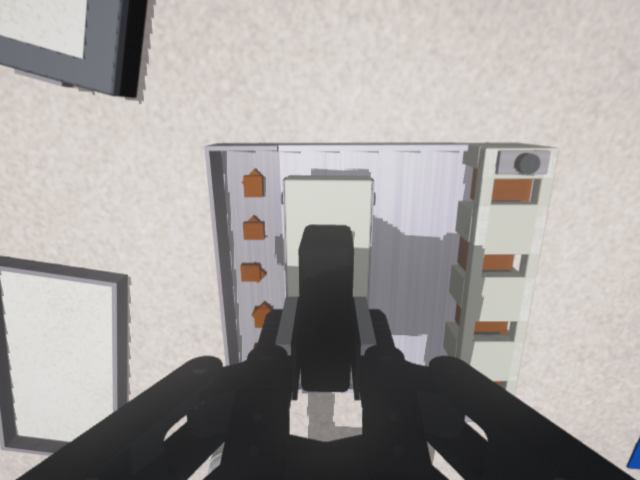

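All four visible chips lie in the trough ((253,183),(254,228),(252,272),(262,315)), the fifth hidden behind the finger; the plate is clear. Returning the scraper.

>>> arm_command(deltas=[0,0,0.109,-0.063,0.2152,0.002,0,0,0,0.109,-0.063,0.2152,0.002,0,0,0,0.109,-0.063,0.2152,0.002,0,0,0,0.109,-0.063,0.2152,0.002,0])

```text
time: 11.8
tcp_pos: [0.5461, -0.1013, 0.1254]
tool_rot: [-3.14, 0.003, -0.051]
force: [-0.2, -0.2, -2.1]
grip_width: 0.0192
gripper_force: 60.2
```

>>> arm_command(deltas=[0,0,0.15,-0.06,0.2032,0,0,0,0,0.15,-0.06,0.2032,0,0,0,0,0.15,-0.06,0.2032,0,0,0,0,0.15,-0.06,0.2032,0,0])

```text
time: 12.3
tcp_pos: [0.4758, -0.3016, 0.125]
tool_rot: [-3.139, 0.002, -0.203]
force: [0.1, 2.0, -2.6]
grip_width: 0.0194
gripper_force: 60.3
```

>>> arm_command(deltas=[0,0,0.05,0.0147,0.0753,0,0,0,0,0.05,0.0147,0.0753,0,0,0,0,0.05,0.0147,0.0753,0.05,0,0,0,0.05,0.0147,0.0753,0.095,0,0,0,0.05,0.0147,0.0753,0.1,0])

```text
time: 12.92
tcp_pos: [0.4759, -0.3733, 0.0233]
tool_rot: [-3.136, 0.005, -0.249]
force: [-0.4, 0.5, -0.5]
grip_width: 0.0195
gripper_force: 71.6
```

>>> arm_command(deltas=[0,0,0,0,0,0.001,0,0,0,0,0,0,0.002,0])

```text
time: 13.18
tcp_pos: [0.4786, -0.3753, 0.026]
tool_rot: [-3.14, -0.002, -0.249]
force: [-0.2, 0.3, -1.4]
grip_width: 0.0196
gripper_force: 71.4
```

>>> arm_command(deltas=[0,0,0,0,0,0,1,0,0,0,0,0,0,1,0,0,0,0,0,0,1,0,0,0,0,0,-0.06,1,0,0,0,0,0,-0.12,1])

```text
time: 13.8
tcp_pos: [0.4775, -0.3751, 0.146]
tool_rot: [-3.139, 0.001, -0.249]
force: [0.6, -0.2, 1.0]
grip_width: 0.0858
gripper_force: 0.0
```

Run:
```python
from h import *
plan((475,-300,150,0.11),)
im,i=snap('top','t5'); im=im[190:320,395:515]
cv2.imwrite('pics/t5c.png',cv2.resize(im,None,fx=4.5,fy=4.5,interpolation=cv2.INTER_CUBIC))
```

```text
now t=13.8 w=85.8 gf=0 yaw=-0.249 F=[ 0.6 -0.2  1. ] [ 477.5 -375.1  146. ]
[475, -300, 150, 0.11] -> [-0.003  0.    -0.359] [-0.021  -0.0722 -0.0038] rows 2.0
```

View pics/t5c.png

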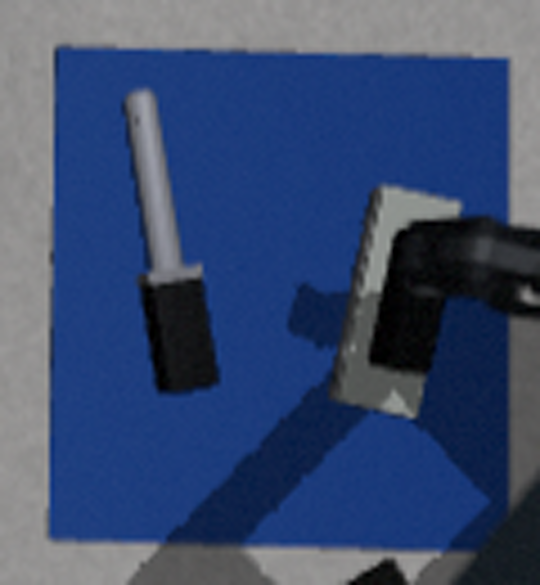

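Run:
```python
from h import *
plan((477.5,-262,150,0.113),(477.5,-262,7,.113),(477.5,-262,60,.113))
```

```text
now t=13.8 w=85.4 gf=0 yaw=-0.249 F=[ 1.6 -2.2  6.3] [ 480.9 -378.7  156. ]
[477.5, -262, 150, 0.113] -> [ 0.008 -0.011 -0.362] [-0.0322 -0.1123  0.005 ] rows 2.0
[477.5, -262, 7, 0.113] -> [0. 0. 0.] [ 0.    -0.     0.143] rows 2.4
[477.5, -262, 60, 0.113] -> [0. 0. 0.] [ 0.     0.    -0.053] rows 0.9
```

>>> arm_command(deltas=[0,0,-0.362,-0.0295,-0.11,0,0.7,0,0,-0.362,-0.0295,-0.11,0,0.7,0,0,-0.362,-0.0295,-0.11,0.05,0.7,0,0,-0.362,-0.0295,-0.11,0.08,0.7,0,0,-0.362,-0.0295,-0.11,0.08,0.7])

```text
time: 14.48
tcp_pos: [0.4751, -0.26, 0.0634]
tool_rot: [-3.137, 0.002, 0.113]
force: [-0.3, 0.7, 0.4]
grip_width: 0.0597
gripper_force: 0.0
```

>>> arm_command(deltas=[0,0,0,0,0,0,0.7,0,0,0,0,0,0,0.7])

```text
time: 14.72
tcp_pos: [0.4776, -0.2625, 0.0669]
tool_rot: [3.141, -0.004, 0.113]
force: [0.8, 0.0, -0.1]
grip_width: 0.0595
gripper_force: 0.0
```

Run:
```python
from h import *
plan((477.5,-262,7,.113))
```

```text
now t=14.7 w=59.5 gf=0 yaw=0.113 F=[ 0.8  0.  -0.1] [ 477.6 -262.5   66.9]
[477.5, -262, 7, 0.113] -> [ 0.001 -0.004 -0.001] [-0.0002 -0.0006  0.0599] rows 1.0
```

>>> arm_command(deltas=[0,0,0,0,0,0.05,0.7,0,0,0,0,0,0.059,0.7,0,0,0,0,0,0.059,0.7])

```text
time: 15.1
tcp_pos: [0.4767, -0.2615, 0.0067]
tool_rot: [-3.14, -0.001, 0.113]
force: [-0.5, -0.2, -0.5]
grip_width: 0.0598
gripper_force: 0.0
```

>>> arm_command(deltas=[0,0,0,0,0,0,0,0,0,0,0,0,0,0,0,0,0,0,0,0,0,0,0,0,0,0,0,0])

```text
time: 15.6
tcp_pos: [0.4776, -0.2622, 0.0081]
tool_rot: [3.141, -0.004, 0.113]
force: [-0.7, 0.2, 7.2]
grip_width: 0.0205
gripper_force: 58.5
```

>>> arm_command(deltas=[0,0,0,0,0,0,0,0,0,0,0,0,-0.05,0,0,0,0,0,0,-0.11,0,0,0,0,0,0,-0.11,0])

```text
time: 16.1
tcp_pos: [0.4798, -0.2642, 0.1224]
tool_rot: [3.134, -0.01, 0.113]
force: [-0.4, -0.3, -0.3]
grip_width: -0.0001
gripper_force: 0.0
```

Run:
```python
from h import *
Y=YS+np.pi/2
plan((490,-240,120,.6),(520,-215,120,1.1),(*S(-75,-180),110,Y),(*S(-75,-180),24,Y))
```

```text
now t=16.1 w=-0.1 gf=0 yaw=0.113 F=[-0.4 -0.3 -0.3] [ 479.8 -264.2  122.4]
[490, -240, 120, 0.6] -> [ 0.01  -0.008 -0.487] [ 0.0128 -0.0229  0.0023] rows 2.7
[520, -215, 120, 1.1] -> [ 0.   0.  -0.5] [ 0.0389 -0.0037 -0.    ] rows 2.8
[np.float64(502.52057537509967), np.float64(-165.00541041095047), 110, 1.6312963267948966] -> [-0.     0.    -0.531] [ 0.0366 -0.0383  0.01  ] rows 3.0
[np.float64(502.52057537509967), np.float64(-165.00541041095047), 24, 1.6312963267948966] -> [0. 0. 0.] [ 0.    -0.     0.086] rows 1.4
```

>>> arm_command(deltas=[0,0,0,-0.08,0,-0.06,0.8,0,0,0,-0.08,0,-0.06,0.8,0,0,0,-0.08,0,-0.06,0.8])

```text
time: 16.48
tcp_pos: [0.3963, -0.2715, 0.1778]
tool_rot: [3.14, -0.003, 0.111]
force: [0.4, 0.3, 0.3]
grip_width: 0.0544
gripper_force: 0.0
```

Run:
```python
from h import *
plan()
im,i=snap('wrist','w6');print(i)
```

```text
now t=16.5 w=54.4 gf=0 yaw=0.111 F=[0.4 0.3 0.3] [ 396.3 -271.5  177.8]
{'fx': 379.9814322503468, 'fy': 379.9814322503468, 'cx': 325.38089466857133, 'cy': 240.7912490379339, 'xyz': array([ 0.47665771, -0.26164678,  0.34028804]), 'orientation': array([-3.15222242e-01, -1.16091816e-03, -1.45996539e+00])}
```

View pics/w6.png

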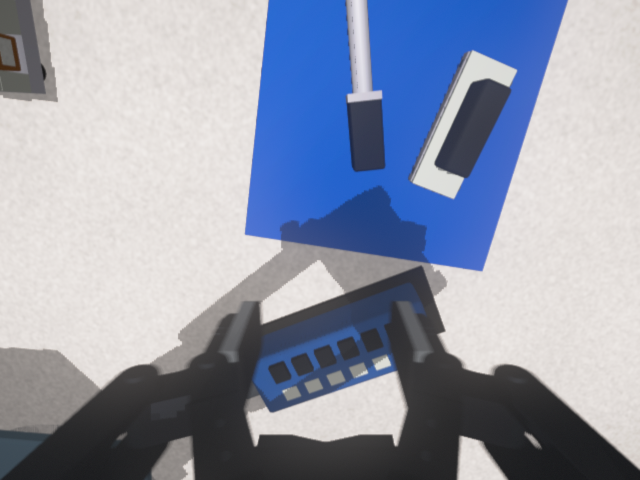

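Wrist view: the drift has shifted; handle top corners about (347,98),(381,94),(384,167),(353,171), rod runs up along (363,50). Scraper foot (472,51),(517,70),(458,199),(410,181).

Run:
```python
from h import *
i={'fx': 379.9814322503468, 'fy': 379.9814322503468, 'cx': 325.38089466857133, 'cy': 240.7912490379339, 'xyz': np.array([ 0.47665771, -0.26164678,  0.34028804]), 'orientation': np.array([-3.15222242e-01, -1.16091816e-03, -1.45996539e+00])}
h=[atz(i,u,v,.029) for u,v in((348,98),(381,94),(384,167),(354,171))]
for a in h: say('h',a)
f=(h[0]+h[1])/2;b=(h[2]+h[3])/2;d=f-b;print(np.linalg.norm(d)*1e3,np.linalg.norm(h[0]-h[1])*1e3,np.arctan2(d[1],d[0]))
r=atz(i,357,5,.016); dd=r-f;say('rod',r);print(np.arctan2(dd[1],dd[0]))
say('orig',f-.02*d/np.linalg.norm(d))
s=[atz(i,u,v,.018) for u,v in((472,51),(517,70),(458,199),(410,181))]; say('scr',np.mean(s,0));d=s[0]+s[1]-s[2]-s[3];print(np.arctan2(d[1],d[0]))
```

```text
h [ 492.3 -277.7   29. ]
h [ 498.  -302.5   29. ]
h [ 443.6 -313.5   29. ]
h [ 437.7 -289.8   29. ]
55.70645986907989 25.369551139107898 0.20833061698395455
rod [ 558.2 -276.7   16. ]
0.20931438498839378
orig [ 475.6 -294.2   29. ]
scr [ 480.1 -374.3   18. ]
-0.24771071672065303
```

Run:
```python
from h import *
plan((477,-294.2,70,0.209),(477,-294.2,7,.209))
```

```text
now t=16.5 w=61.7 gf=0 yaw=0.111 F=[-0.1  1.2 -0.2] [ 396.8 -271.   176.8]
[477, -294.2, 70, 0.209] -> [ 0.    -0.003 -0.098] [0.0768 0.0319 0.107 ] rows 2.3
[477, -294.2, 7, 0.209] -> [0. 0. 0.] [ 0.    -0.     0.063] rows 1.0
```

>>> arm_command(deltas=[0,0,-0.098,0.0768,0.0319,0.06,0.6,0,0,-0.098,0.0768,0.0319,0.107,0.6,0,0,-0.098,0.0768,0.0319,0.107,0.6,0,0,-0.098,0.0768,0.0319,0.107,0.6])

```text
time: 17.02
tcp_pos: [0.4765, -0.2924, 0.0677]
tool_rot: [-3.137, 0.001, 0.212]
force: [0.3, 0.2, 1.5]
grip_width: 0.0513
gripper_force: 0.0
```

Run:
```python
from h import *
plan((477,-294.2,7,.209))
im,i=snap('wrist','w7');print(i)
print([np.round(proj(i,(*p,.029))) for p in ((.477,-.2942),)])
cv2.imwrite('pics/w7c.png',cv2.resize(im[60:420,160:560],None,fx=1.5,fy=1.5))
```

```text
now t=17.0 w=51.3 gf=0 yaw=0.212 F=[0.3 0.2 1.5] [ 476.5 -292.4   67.7]
[477, -294.2, 7, 0.209] -> [-0.004  0.001  0.003] [0.0002 0.0021 0.0607] rows 1.0
{'fx': 379.9814322503468, 'fy': 379.9814322503468, 'cx': 325.38089466857133, 'cy': 240.7912490379339, 'xyz': array([ 0.5564084 , -0.27545596,  0.22986359]), 'orientation': array([-0.31915227,  0.0047609 , -1.35918441])}
[array([330., 266.])]
```

View pics/w7c.png

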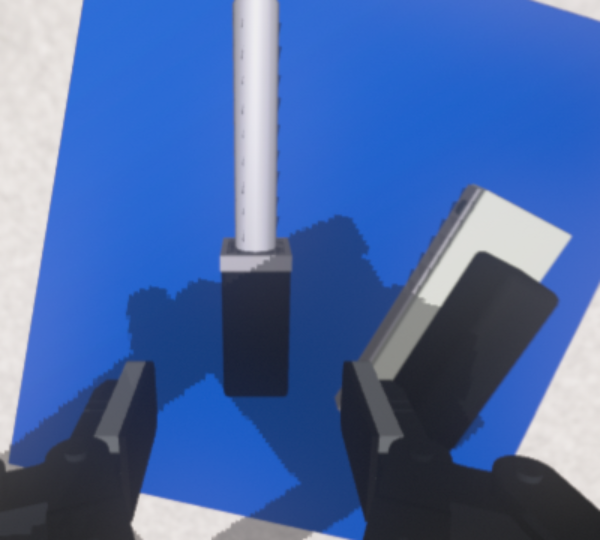

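The handle (222..290, 255..395 in the crop) sits centred between the fingers and square to them; the scraper is clear of the right finger's landing place.

>>> arm_command(deltas=[0,0,0,0,0.0005,0.04,0.5,0,0,0,0,0.0005,0.0605,0.5,0,0,0,0,0.0005,0.0605,0.5])

```text
time: 17.45
tcp_pos: [0.4766, -0.2939, 0.0095]
tool_rot: [-3.14, -0.001, 0.21]
force: [-1.0, 0.4, 0.3]
grip_width: 0.0424
gripper_force: 0.0
```

>>> arm_command(deltas=[0,0,0,0,0,0,0,0,0,0,0,0,0,0,0,0,0,0,0,0,0,0,0,0,0,0,0,0])

```text
time: 17.95
tcp_pos: [0.4774, -0.2941, 0.0092]
tool_rot: [-3.141, -0.002, 0.211]
force: [0.0, -0.2, 1.0]
grip_width: -0.0
gripper_force: 0.0
```

>>> arm_command(deltas=[0,0,0,0,0,-0.01,0,0,0,0,0,0,-0.02,0,0,0,0,0,0,-0.02,0])

```text
time: 18.32
tcp_pos: [0.478, -0.2947, 0.0301]
tool_rot: [3.14, -0.003, 0.211]
force: [0.7, 0.5, 0.7]
grip_width: -0.0002
gripper_force: 0.0
```

>>> arm_command(deltas=[0,0,0,0,0,-0.06,0.5,0,0,0,0,0,-0.1,0.5,0,0,0,0,0,-0.1,0.5,0,0,0,0,0,-0.1,0.5])

```text
time: 18.82
tcp_pos: [0.4766, -0.2938, 0.1283]
tool_rot: [-3.14, -0.001, 0.211]
force: [0.0, 0.2, -0.1]
grip_width: 0.0427
gripper_force: 0.0
```

Run:
```python
from h import *
plan()
im,i=snap('wrist','w8');print(i)
cv2.imwrite('pics/w8c.png',cv2.resize(im[40:440,100:600],None,fx=1.5,fy=1.5))
```

```text
now t=18.8 w=42.7 gf=0 yaw=0.211 F=[ 0.   0.2 -0.1] [ 476.6 -293.8  128.3]
{'fx': 379.9814322503468, 'fy': 379.9814322503468, 'cx': 325.38089466857133, 'cy': 240.7912490379339, 'xyz': array([ 0.55615707, -0.27651253,  0.29056651]), 'orientation': array([-0.31729305,  0.00208846, -1.36004106])}
```

View pics/w8c.png

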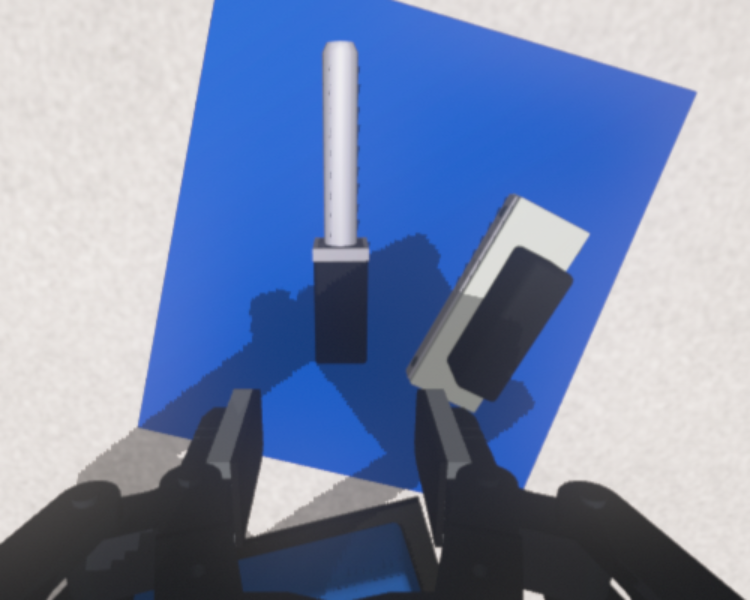

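The drift lies straight ahead of the fingers: tip (341,42), handle top front edge row 261, back edge row 362 in the crop (1.5×, offset 100,40).

Run:
```python
from h import *
i={'fx': 379.9814322503468, 'fy': 379.9814322503468, 'cx': 325.38089466857133, 'cy': 240.7912490379339, 'xyz': np.array([ 0.55615707, -0.27651253,  0.29056651]), 'orientation': np.array([-0.31729305,  0.00208846, -1.36004106])}
c=lambda u,v:(100+u/1.5,40+v/1.5)
for n,u,v,z in[('tip',341,42,.016),('front',341,261,.029),('back',341,362,.029),('fl',314,261,.029),('fr',368,261,.029)]: say(n,atz(i,*c(u,v),z))
i7={**i,'xyz':np.array([ 0.5564084 , -0.27545596,  0.22986359]),'orientation':np.array([-0.31915227,  0.0047609 , -1.35918441])}
c7=lambda u,v:(160+u/1.5,60+v/1.5)
for n,u,v in[('front7',256,271),('back7',256,395)]: say(n,atz(i7,*c7(u,v),.029))
print([np.round(x) for x in (tri(i,c(341,261),i7,c7(256,271))[0]*1e3,tri(i,c(341,362),i7,c7(256,395))[0]*1e3)])
```

```text
tip [ 585.8 -270.9   16. ]
front [ 491.9 -291.1   29. ]
back [ 441.  -302.1   29. ]
fl [ 489.2 -278.7   29. ]
fr [ 494.5 -303.6   29. ]
front7 [ 492.  -291.3   29. ]
back7 [ 441.  -302.5   29. ]
[array([ 492., -291.,   28.]), array([ 442., -302.,   30.])]
```

>>> arm_command(deltas=[0,0,0,-0.002,0.001,0.06,0.5,0,0,0,-0.002,0.001,0.117,0.5,0,0,0,-0.002,0.001,0.12,0.5,0,0,0,-0.002,0.001,0.12,0.5])

```text
time: 19.38
tcp_pos: [0.4756, -0.2956, 0.0091]
tool_rot: [-3.14, -0.001, 0.211]
force: [-0.1, -0.9, 0.8]
grip_width: 0.0429
gripper_force: 0.0
```

Run:
```python
from h import *
plan()
im,i=snap('side','s9')
for p in[(.4725,-.2953,.003),(.492,-.2911,.029),(.441,-.3021,.029),(.5858,-.2709,.016)]: print(np.round(np.array(proj(i,p))))
cv2.imwrite('pics/s9c.png',cv2.resize(im[270:400,270:450],None,fx=4.4,fy=4.4,interpolation=cv2.INTER_CUBIC))
```

```text
now t=19.4 w=42.9 gf=0 yaw=0.211 F=[-0.1 -0.9  0.8] [ 475.6 -295.6    9.1]
[351. 338.]
[360. 325.]
[337. 334.]
[398. 314.]
```

View pics/s9c.png

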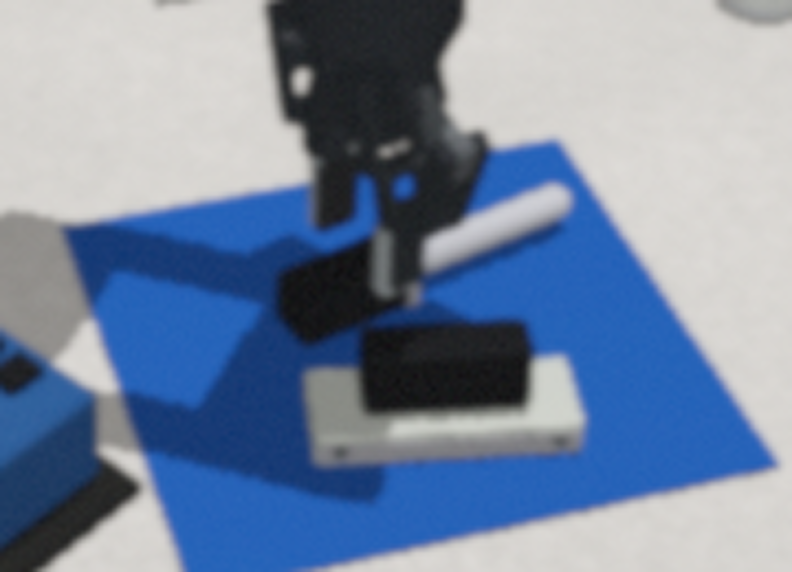

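The side crop shows the open fingers astride the handle but rather high: near tip bottom at (395,297), far tip bottom at (333,227); handle from (280,285) to (425,260).

Run:
```python
from h import *
i=optics.camera_info('side'); s=get_state(); Rt=R.from_euler('xyz',s['tool_rot'])
for nm,(u,v),sg in(('near',(395,297),1),('far',(333,227),-1)):
    u,v=270+u/4.4,270+v/4.4; o,d=ray(i,u,v)
    # in tool frame: point on plane tool y = sg*25mm
    ot=Rt.inv().apply(o-s['tcp_pos']); dt=Rt.inv().apply(d)
    p=ot+dt*((sg*.025-ot[1])/dt[1]); say(nm+' tool xyz',p)
j={'fx': 379.98, 'fy': 379.98, 'cx': 325.38, 'cy': 240.79}
# handle from side view
for n,u,v,z in(('tipside',573,200,.016),('hback_bottom',310,342,.003)): say(n,atz(i,270+u/4.4,270+v/4.4,z))
say('scr near foot BL',atz(i,270+315/4.4,270+467/4.4,.003)); say('scr BR',atz(i,270+585/4.4,270+447/4.4,.003))
```

```text
near tool xyz [ -1.6  25.  -14. ]
far tool xyz [ -0.7 -25.  -17. ]
tipside [ 587.9 -276.6   16. ]
hback_bottom [ 444.3 -313.8    3. ]
scr near foot BL [ 419.7 -383.9    3. ]
scr BR [ 528.6 -409.1    3. ]
```

>>> arm_command(deltas=[0,0,0,0,0,0.005,0.5,0,0,0,0,0,0.01,0.5,0,0,0,0,0,0.012,0.5])

```text
time: 19.8
tcp_pos: [0.4756, -0.2954, -0.003]
tool_rot: [-3.141, -0.002, 0.211]
force: [0.1, -0.2, -0.1]
grip_width: 0.0429
gripper_force: 0.0
```

>>> arm_command(deltas=[0,0,0,0,0,0,0,0,0,0,0,0,0,0,0,0,0,0,0,0,0])

```text
time: 20.18
tcp_pos: [0.4757, -0.2955, -0.0029]
tool_rot: [-3.141, -0.002, 0.211]
force: [-0.2, 0.1, 2.4]
grip_width: 0.0242
gripper_force: 60.0
```

>>> arm_command(deltas=[0,0,0,0,0,-0.01,0,0,0,0,0,0,-0.03,0,0,0,0,0,0,-0.06,0,0,0,0,0,0,-0.09,0,0,0,0,0,0,-0.09,0])

```text
time: 20.8
tcp_pos: [0.4768, -0.2968, 0.0895]
tool_rot: [3.138, -0.005, 0.211]
force: [0.7, -1.1, -0.8]
grip_width: 0.0242
gripper_force: 59.6
```

Run:
```python
from h import *
Y=YS+np.pi/2
plan((490,-260,90,.7),(500,-220,90,1.2),(*S(-75,-185),90,Y),(*S(-75,-185),15,Y))
```

```text
now t=20.8 w=24.2 gf=60 yaw=0.211 F=[ 0.7 -1.1 -0.8] [ 476.8 -296.8   89.5]
[490, -260, 90, 0.7] -> [ 0.005 -0.004 -0.489] [ 0.0206 -0.0332 -0.0005] rows 2.7
[500, -220, 90, 1.2] -> [ 0.   0.  -0.5] [ 0.0334 -0.0242 -0.    ] rows 2.8
[np.float64(502.82289087126526), np.float64(-169.99626257674123), 90, 1.6312963267948966] -> [ 0.     0.    -0.431] [ 0.0476 -0.0155 -0.    ] rows 2.4
[np.float64(502.82289087126526), np.float64(-169.99626257674123), 15, 1.6312963267948966] -> [0. 0. 0.] [ 0.    -0.     0.075] rows 1.2
```

>>> arm_command(deltas=[0,0,-0.489,0.0206,-0.0332,0,0,0,0,-0.489,0.0206,-0.0332,0,0,0,0,-0.489,0.0206,-0.0332,0,0])

```text
time: 21.18
tcp_pos: [0.4879, -0.2575, 0.0856]
tool_rot: [-3.139, -0.002, 0.705]
force: [0.4, -0.8, -0.4]
grip_width: 0.0241
gripper_force: 59.6
```

>>> arm_command(deltas=[0,0,-0.5,0.0334,-0.0242,0,0,0,0,-0.5,0.0334,-0.0242,0,0,0,0,-0.5,0.0334,-0.0242,0,0])

```text
time: 21.55
tcp_pos: [0.4978, -0.2175, 0.0856]
tool_rot: [-3.14, -0.002, 1.206]
force: [0.1, -0.1, -1.2]
grip_width: 0.0243
gripper_force: 59.6
```

>>> arm_command(deltas=[0,0,-0.431,0.0476,-0.0155,0,0,0,0,-0.431,0.0476,-0.0155,0,0,0,0,-0.431,0.0476,-0.0155,0,0,0,0,-0.431,0.0476,-0.0155,0.03,0,0,0,-0.431,0.0476,-0.0155,0.03,0])

```text
time: 22.18
tcp_pos: [0.4988, -0.1671, 0.0542]
tool_rot: [-3.137, -0.005, 1.631]
force: [-1.0, -0.1, 0.2]
grip_width: 0.0241
gripper_force: 59.5
```

Run:
```python
from h import *
Y=YS+np.pi/2
plan((*S(-75,-185),15,Y))
im,i=snap('wrist','w10');print(i)
```

```text
now t=22.2 w=24.1 gf=60 yaw=1.631 F=[-1.  -0.1  0.2] [ 498.8 -167.1   54.2]
[np.float64(502.82289087126526), np.float64(-169.99626257674123), 15, 1.6312963267948966] -> [-0.004 -0.005 -0.   ] [-0.0033  0.004   0.0392] rows 0.7
{'fx': 379.9814322503468, 'fy': 379.9814322503468, 'cx': 325.38089466857133, 'cy': 240.7912490379339, 'xyz': array([ 0.49551639, -0.08674008,  0.21683363]), 'orientation': array([-0.3137172 ,  0.00338206,  0.05993655])}
```

View pics/w10.png

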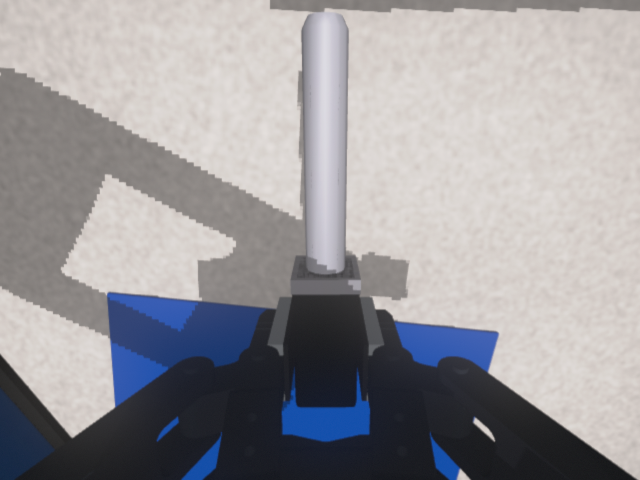

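Wrist view: drift held straight along the tool, tip at (326,13), handle front edge at row 260-290; nothing in its way.

Run:
```python
from h import *
i={'fx': 379.9814322503468, 'fy': 379.9814322503468, 'cx': 325.38089466857133, 'cy': 240.7912490379339, 'xyz': np.array([ 0.49551639, -0.08674008,  0.21683363]), 'orientation': np.array([-0.3137172 ,  0.00338206,  0.05993655])}
p=np.array([.4988,-.1671,.0542]); f=np.array([np.cos(1.631),np.sin(1.631),0]); l=np.array([-f[1],f[0],0])
for x,dy,dz in[(110,0,18.9+3),(110,0,18.9),(110,0,12),(106,8,18.9),(106,-8,18.9),(106,8,10),(106,-8,10),(20,13,31.9),(20,-13,31.9),(20,0,5.9)]:
    print(x,dy,dz,np.round(proj(i,p+f*x/1e3+l*dy/1e3+np.array([0,0,dz/1e3])),1))
im=cv2.imread('pics/w10.png').astype(int)
for r in(15,30,60,120,200,240): 
    row=im[r,285:370].mean(1); g=np.abs(np.diff(row)); print(r,[(285+k,int(g[k])) for k in np.where(g>18)[0]])
s9=cv2.imread('pics/t5.png')
```

```text
110 0 21.9 [322.1  22.8]
110 0 18.9 [322.2  24.9]
110 0 12 [322.4  29.4]
106 8 18.9 [298.6  38.2]
106 -8 18.9 [345.8  38.1]
106 8 10 [300.3  43.1]
106 -8 10 [344.6  43. ]
20 13 31.9 [287.9 286.2]
20 -13 31.9 [357.  286.3]
20 0 5.9 [323.1 261.4]
15 [(np.int64(306), 23), (np.int64(307), 32)]
30 [(np.int64(300), 43), (np.int64(301), 39), (np.int64(347), 20), (np.int64(348), 43)]
60 [(np.int64(301), 79), (np.int64(347), 38), (np.int64(348), 29)]
120 [(np.int64(299), 53), (np.int64(302), 19), (np.int64(346), 28), (np.int64(347), 36)]
200 [(np.int64(299), 51), (np.int64(345), 34), (np.int64(346), 40)]
240 [(np.int64(345), 50)]
```

>>> arm_command(deltas=[0,0,0,-0.0033,0.004,0.039,0,0,0,0,-0.0033,0.004,0.039,0,0,0,0,-0.0033,0.004,0.039,0])

```text
time: 22.6
tcp_pos: [0.5059, -0.1719, 0.019]
tool_rot: [3.14, -0.001, 1.631]
force: [0.4, -0.7, -1.2]
grip_width: 0.0243
gripper_force: 59.5
```

Run:
```python
from h import *
plan((*S(-75,-185),15,YS+np.pi/2))
```

```text
now t=22.6 w=24.3 gf=60 yaw=1.631 F=[ 0.4 -0.7 -1.2] [ 505.9 -171.9   19. ]
[np.float64(502.82289087126526), np.float64(-169.99626257674123), 15, 1.6312963267948966] -> [ 0.002 -0.001 -0.001] [ 0.0021 -0.003   0.004 ] rows 0.1
```

>>> arm_command(deltas=[0,0,0,0.002,-0.003,0.004,0,0,0,0,0.002,-0.003,0.004,0,0,0,0,0.022,-0.003,0.004,0,0,0,0,0.03,-0.003,0.004,0,0,0,0,0.03,-0.003,0.004,0])

```text
time: 23.22
tcp_pos: [0.5007, -0.1407, 0.0141]
tool_rot: [3.14, -0.001, 1.633]
force: [-0.3, -0.4, -0.0]
grip_width: 0.0245
gripper_force: 59.5
```

>>> arm_command(deltas=[0,0,0,0.012,0,0,0,0,0,0,0.022,0,0,0])

```text
time: 23.48
tcp_pos: [0.5002, -0.1204, 0.0144]
tool_rot: [3.139, 0.0, 1.631]
force: [0.5, -4.9, -0.8]
grip_width: 0.0244
gripper_force: 59.6
```

>>> arm_command(deltas=[0,0,0,0.012,0,0,0,0,0,0,0.024,0,0,0,0,0,0,0.036,0,0,0,0,0,0,0.046,0,0,0,0,0,0,0.051,0,0,0])

```text
time: 24.1
tcp_pos: [0.4962, -0.0681, 0.014]
tool_rot: [3.14, -0.002, 1.632]
force: [0.2, -0.6, -0.8]
grip_width: 0.0244
gripper_force: 59.6
```

>>> arm_command(deltas=[0,0,0,0,0,0,0,0,0,0,-0.05,0,0,0,0,0,0,-0.1,0,0,0,0,0,0,-0.102,0,0,0])

```text
time: 24.6
tcp_pos: [0.5036, -0.1749, 0.0143]
tool_rot: [3.138, 0.001, 1.627]
force: [0.3, -0.5, -0.9]
grip_width: 0.0243
gripper_force: 59.6
```

```bash
cat >> h.py <<'E'
def amber(im):
    "regions of amber/brown resin, (u,v,area)"
    hsv=cv2.cvtColor(im,cv2.COLOR_BGR2HSV); m=cv2.inRange(hsv,(4,110,50),(25,255,255))
    n,_,st,ce=cv2.connectedComponentsWithStats(m)
    return [(*np.round(ce[k],1),st[k,4],st[k,:4].tolist()) for k in range(1,n) if st[k,4]>20]
def inv(p):
    c,s=np.cos(YS),np.sin(YS); d=np.array(p[:2])*1000-O; return np.round([c*d[0]+s*d[1],-s*d[0]+c*d[1]],1)
E
python3 - <<'E'
from h import *
Y=YS+np.pi/2
plan((*S(-25,-185),15,Y))
im,i=snap('top','t11')
for a in amber(im[165:280,215:345]):
    u,v=a[0]+215,a[1]+165; print(a, inv(atz(i,u,v,.046)))
E
```

```text
now t=24.6 w=24.3 gf=60 yaw=1.627 F=[ 0.3 -0.5 -0.9] [ 503.6 -174.9   14.3]
[np.float64(552.7314125291726), np.float64(-166.97310761508544), 15, 1.6312963267948966] -> [ 0.003  0.001 -0.005] [ 0.0052  0.0495 -0.0006] rows 0.8
(np.float64(98.0), np.float64(19.9), np.int32(67), [92, 17, 13, 7]) [ 75.6 -22.5]
(np.float64(22.2), np.float64(32.2), np.int32(34), [20, 28, 6, 8]) [ 62.8 146.1]
(np.float64(99.7), np.float64(42.5), np.int32(73), [94, 39, 13, 7]) [ 25.4 -22. ]
(np.float64(23.0), np.float64(47.5), np.int32(42), [20, 44, 7, 7]) [ 28.9 146.8]
(np.float64(22.4), np.float64(63.5), np.int32(43), [19, 61, 8, 6]) [ -6.2 150.7]
(np.float64(102.1), np.float64(65.2), np.int32(82), [96, 62, 13, 7]) [-24.8 -23.1]
(np.float64(26.6), np.float64(80.7), np.int32(46), [24, 76, 6, 10]) [-44.6 144.3]
(np.float64(73.0), np.float64(90.9), np.int32(147), [66, 86, 15, 11]) [-75.5  44.9]
(np.float64(27.3), np.float64(96.0), np.int32(42), [24, 92, 7, 8]) [-78.1 145.3]
```

Block0 lies on the plate at station (-75.5, 45), all 5 chips are in the trough. Next bore.

>>> arm_command(deltas=[0,0,0,0,0.05,0,0,0,0,0,0,0.05,0,0,0,0,0,0,0.05,0,0,0,0,0,0,0.05,0,0])

```text
time: 25.15
tcp_pos: [0.5513, -0.1669, 0.0138]
tool_rot: [-3.142, -0.002, 1.631]
force: [0.1, -0.6, -1.2]
grip_width: 0.0243
gripper_force: 59.7
```

Run:
```python
from h import *
s=get_state(); print(inv(s['tcp_pos']),s['tcp_pos'][2],s['tool_rot'])
```

```text
[ -26.5 -184.9] 0.013750565411790462 [-3.14157780e+00 -2.15000419e-03  1.63128806e+00]
```

>>> arm_command(deltas=[0,0,0,0.02,0.001,-0.001,0,0,0,0,0.035,0.001,-0.001,0,0,0,0,0.047,0.001,-0.001,0,0,0,0,0.059,0.001,-0.001,0,0,0,0,0.069,0.001,-0.001,0])

```text
time: 25.78
tcp_pos: [0.549, -0.0975, 0.0151]
tool_rot: [3.141, -0.002, 1.631]
force: [-0.0, 0.3, -0.9]
grip_width: 0.0247
gripper_force: 59.7
```

>>> arm_command(deltas=[0,0,0,0.012,0,0,0,0,0,0,0.023,0,0,0,0,0,0,0.032,0,0,0,0,0,0,0.032,0,0,0])

```text
time: 26.28
tcp_pos: [0.5472, -0.0661, 0.0151]
tool_rot: [3.141, -0.002, 1.632]
force: [-0.1, -0.7, -1.7]
grip_width: 0.0243
gripper_force: 59.7
```

>>> arm_command(deltas=[0,0,0,-0.05,0,0,0,0,0,0,-0.101,0,0,0,0,0,0,-0.101,0,0,0,0,0,0,-0.101,0,0,0])

```text
time: 26.78
tcp_pos: [0.553, -0.1679, 0.0148]
tool_rot: [3.141, -0.002, 1.629]
force: [-0.3, 1.0, -1.7]
grip_width: 0.0244
gripper_force: 59.7
```

>>> arm_command(deltas=[0,0,0,0,0.05,0,0,0,0,0,0,0.05,0,0,0,0,0,0,0.05,0,0,0,0,0,0,0.05,0,0])

```text
time: 27.28
tcp_pos: [0.6023, -0.1639, 0.0149]
tool_rot: [3.141, -0.002, 1.631]
force: [-0.0, -0.6, -1.2]
grip_width: 0.0243
gripper_force: 59.8
```

Run:
```python
from h import *
s=get_state(); print(inv(s['tcp_pos']),s['tcp_pos'][2],s['tool_rot'])
im,i=snap('top','t12')
for a in amber(im[165:280,215:345]):
    u,v=a[0]+215,a[1]+165; print(a[2], inv(atz(i,u,v,.046)))
```

```text
[  24.7 -185. ] 0.0148801697922775 [ 3.14145776e+00 -1.92249346e-03  1.63143244e+00]
63 [ 75.6 -22.5]
29 [ 61.5 146.4]
73 [ 25.4 -22. ]
42 [ 28.9 146.8]
43 [ -6.2 150.7]
148 [-26.3  44.5]
46 [-44.6 144.3]
146 [-75.5  44.9]
42 [-78.1 145.3]
```

Block1 is out. Same sequence for bores 3 and 4.

>>> arm_command(deltas=[0,0,0,0.02,0,0,0,0,0,0,0.035,0,0,0,0,0,0,0.047,0,0,0,0,0,0,0.059,0,0,0,0,0,0,0.069,0,0,0])

```text
time: 27.95
tcp_pos: [0.599, -0.0945, 0.0152]
tool_rot: [3.14, -0.002, 1.631]
force: [0.0, 0.0, -1.0]
grip_width: 0.0244
gripper_force: 59.8
```

>>> arm_command(deltas=[0,0,0,0.012,0,0,0,0,0,0,0.023,0,0,0,0,0,0,0.032,0,0,0,0,0,0,0.032,0,0,0])

```text
time: 28.45
tcp_pos: [0.5971, -0.0631, 0.0151]
tool_rot: [3.14, -0.002, 1.632]
force: [-0.6, -1.1, -1.2]
grip_width: 0.0239
gripper_force: 59.8
```

>>> arm_command(deltas=[0,0,0,-0.05,0,0,0,0,0,0,-0.101,0,0,0,0,0,0,-0.101,0,0,0,0,0,0,-0.101,0,0,0])

```text
time: 28.95
tcp_pos: [0.6029, -0.165, 0.0148]
tool_rot: [3.141, -0.002, 1.629]
force: [-0.1, 0.0, -0.0]
grip_width: 0.0243
gripper_force: 59.8
```

>>> arm_command(deltas=[0,0,0,0,0.05,0,0,0,0,0,0,0.05,0,0,0,0,0,0,0.05,0,0,0,0,0,0,0.05,0,0])

```text
time: 29.45
tcp_pos: [0.6523, -0.1609, 0.015]
tool_rot: [3.141, -0.002, 1.631]
force: [-0.3, -0.3, -0.3]
grip_width: 0.0242
gripper_force: 59.9
```

Run:
```python
from h import *
s=get_state(); print(inv(s['tcp_pos']),s['tcp_pos'][2],s['tool_rot'])
```

```text
[  74.7 -185. ] 0.015010694798582289 [ 3.14141248e+00 -1.85918595e-03  1.63148722e+00]
```

>>> arm_command(deltas=[0,0,0,0.02,0,0,0,0,0,0,0.035,0,0,0,0,0,0,0.047,0,0,0,0,0,0,0.059,0,0,0,0,0,0,0.069,0,0,0])

```text
time: 30.08
tcp_pos: [0.6489, -0.0913, 0.0152]
tool_rot: [3.14, -0.003, 1.631]
force: [-0.1, -0.8, -1.0]
grip_width: 0.0246
gripper_force: 59.9
```

>>> arm_command(deltas=[0,0,0,0.012,0,0,0,0,0,0,0.023,0,0,0,0,0,0,0.032,0,0,0,0,0,0,0.032,0,0,0])

```text
time: 30.58
tcp_pos: [0.6471, -0.06, 0.0153]
tool_rot: [3.14, -0.002, 1.632]
force: [0.5, -0.1, -0.2]
grip_width: 0.0244
gripper_force: 59.9
```

>>> arm_command(deltas=[0,0,0,-0.05,0,0,0,0,0,0,-0.101,0,0,0,0,0,0,-0.11,0,0,0,0,0,0,-0.11,0,-0.03,0,0,0,0,-0.11,0,-0.075,0])

```text
time: 31.2
tcp_pos: [0.652, -0.1703, 0.0887]
tool_rot: [-3.139, -0.004, 1.63]
force: [0.6, -0.5, -0.3]
grip_width: 0.0243
gripper_force: 59.9
```

>>> arm_command(deltas=[0,0,0,0,0,0,0,0,0,0,0,0,0,0])

```text
time: 31.45
tcp_pos: [0.6533, -0.1703, 0.0898]
tool_rot: [3.141, -0.002, 1.631]
force: [-0.5, -0.5, -1.4]
grip_width: 0.0246
gripper_force: 60.0
```

Run:
```python
from h import *
im,i=snap('top','t13')
for a in amber(im[165:280,215:345]):
    u,v=a[0]+215,a[1]+165; print(a[2], inv(atz(i,u,v,.046)))
j=i
m=im[196:316,402:512]; sc=cv2.inRange(m,(110,110,110),(255,255,255)); ys,xs=np.nonzero(sc); print('scraper foot px mean',xs.mean()+402,ys.mean()+196,len(xs))
plan((600,-210,90,1.2),(530,-250,90,.7),(478,-270,90,.2),(478,-270,5,.2))
```

```text
129 [72.5 44.5]
30 [ 63.  145.9]
147 [23.4 44.7]
42 [ 28.9 146.8]
44 [ -6.2 150.5]
147 [-26.6  44.3]
46 [-44.6 144.3]
145 [-75.3  44.7]
41 [-78.1 145.5]
scraper foot px mean 490.52148579752367 257.32847778587035 1373
now t=31.5 w=24.5 gf=60 yaw=1.631 F=[-0.4 -0.2 -0.9] [ 652.7 -170.1   88.9]
[600, -210, 90, 1.2] -> [-0.001 -0.002  0.431] [-0.0366 -0.055  -0.0012] rows 2.4
[530, -250, 90, 0.7] -> [-0.  -0.   0.5] [-0.0626 -0.0507 -0.    ] rows 2.8
[478, -270, 90, 0.2] -> [ 0.  -0.   0.5] [-0.0527 -0.0182 -0.    ] rows 2.8
[478, -270, 5, 0.2] -> [0. 0. 0.] [-0.    -0.     0.085] rows 1.4
```

All four blocks are out at y≈44.5. Checking the scraper hasn't been knocked, then placing the drift.

Run:
```python
from h import *
i=optics.camera_info('top')
for f in('top0','t5','t13'):
    im=cv2.imread(f'pics/{f}.png'); m=cv2.inRange(cv2.cvtColor(im,cv2.COLOR_BGR2HSV),(0,0,100),(179,70,255)); m[:205]=0;m[308:]=0;m[:,:411]=0;m[:,505:]=0
    n,_,st,ce=cv2.connectedComponentsWithStats(m)
    print(f,[(st[k].tolist(),np.round(atz(i,*ce[k],.018)*1e3)[:2]) for k in range(1,n) if st[k,4]>60])
```

```text
top0 [([424, 210, 16, 43, 245], array([ 535., -257.])), ([472, 231, 26, 52, 411], array([ 476., -372.]))]
t5 [([424, 210, 16, 43, 272], array([ 534., -257.])), ([475, 231, 22, 25, 177], array([ 514., -376.]))]
t13 [([469, 231, 28, 52, 474], array([ 476., -369.]))]
```

>>> arm_command(deltas=[0,0,0.431,-0.0366,-0.055,0,0,0,0,0.431,-0.0366,-0.055,0,0,0,0,0.431,-0.0366,-0.055,0,0])

```text
time: 31.88
tcp_pos: [0.5992, -0.2107, 0.0882]
tool_rot: [-3.139, -0.002, 1.195]
force: [0.8, 0.5, -0.8]
grip_width: 0.0242
gripper_force: 60.0
```

>>> arm_command(deltas=[0,0,0.5,-0.0626,-0.0507,0,0,0,0,0.5,-0.0626,-0.0507,0,0,0,0,0.5,-0.0626,-0.0507,0,0])

```text
time: 32.25
tcp_pos: [0.5286, -0.2506, 0.0881]
tool_rot: [-3.138, -0.001, 0.693]
force: [1.3, 0.2, -0.7]
grip_width: 0.0244
gripper_force: 60.0
```

>>> arm_command(deltas=[0,0,0.5,-0.0527,-0.0182,0,0,0,0,0.5,-0.0527,-0.0182,0,0,0,0,0.5,-0.0527,-0.0182,0,0,0,0,0.5,-0.0527,-0.0182,0.03,0,0,0,0.5,-0.0527,-0.0182,0.03,0])

```text
time: 32.88
tcp_pos: [0.4766, -0.2685, 0.0567]
tool_rot: [-3.134, 0.003, 0.2]
force: [0.2, 0.8, -1.2]
grip_width: 0.0243
gripper_force: 60.0
```

>>> arm_command(deltas=[0,0,0,0,0,0.03,0,0,0,0,0,0,0.054,0,0,0,0,0,0,0.054,0,0,0,0,0,0,0.054,0])

```text
time: 33.38
tcp_pos: [0.4796, -0.2709, 0.0066]
tool_rot: [-3.141, -0.002, 0.2]
force: [-0.4, -1.1, -0.6]
grip_width: 0.0245
gripper_force: 60.0
```

>>> arm_command(deltas=[0,0,0,0,0,0.005,0,0,0,0,0,0,0.008,0,0,0,0,0,0,0.008,0])

```text
time: 33.75
tcp_pos: [0.4791, -0.2705, -0.0022]
tool_rot: [-3.14, -0.002, 0.2]
force: [-0.8, -0.1, -0.3]
grip_width: 0.0241
gripper_force: 60.0
```

>>> arm_command(deltas=[0,0,0,0,0,0.001,0,0,0,0,0,0,0.001,0])

```text
time: 34.0
tcp_pos: [0.4793, -0.2707, -0.0029]
tool_rot: [-3.141, -0.002, 0.2]
force: [-0.2, 0.1, 1.1]
grip_width: 0.0246
gripper_force: 60.2
```

>>> arm_command(deltas=[0,0,0,0,0,0,0.55,0,0,0,0,0,0,0.55,0,0,0,0,0,-0.03,0.55,0,0,0,0,0,-0.08,0.55,0,0,0,0,0,-0.13,0.55])

```text
time: 34.62
tcp_pos: [0.4787, -0.2705, 0.1279]
tool_rot: [-3.14, -0.001, 0.2]
force: [0.2, -1.0, -0.8]
grip_width: 0.047
gripper_force: 0.0
```

>>> arm_command(deltas=[0,0,0,0,0,0,0.52,0,0,0,0,0,0,0.52])

```text
time: 34.88
tcp_pos: [0.4787, -0.2705, 0.1265]
tool_rot: [-3.14, -0.001, 0.2]
force: [0.4, 0.9, -0.2]
grip_width: 0.044
gripper_force: 0.0
```

Run:
```python
from h import *
a=S(-75.2,44.6)
plan((500,-100,125,.1),(*a,125,YS),(*a,60,YS))
```

```text
now t=34.9 w=44.0 gf=0 yaw=0.200 F=[ 0.4  0.9 -0.2] [ 478.7 -270.5  126.5]
[500, -100, 125, 0.1] -> [-0.001 -0.001  0.1  ] [ 0.0547 -0.1629  0.0018] rows 2.9
[np.float64(488.74092920071024), np.float64(59.17157625652314), 125, 0.0605] -> [ 0.    -0.     0.039] [ 0.0047 -0.1595 -0.    ] rows 2.7
[np.float64(488.74092920071024), np.float64(59.17157625652314), 60, 0.0605] -> [0. 0. 0.] [ 0.    -0.     0.065] rows 1.1
```

>>> arm_command(deltas=[0,0,0.1,0.0547,-0.163,0,0.52,0,0,0.1,0.0547,-0.163,0,0.52,0,0,0.1,0.0547,-0.163,0,0.52])

```text
time: 35.25
tcp_pos: [0.4988, -0.0974, 0.1251]
tool_rot: [-3.138, 0.002, 0.1]
force: [0.3, 0.3, -0.7]
grip_width: 0.0443
gripper_force: 0.0
```

>>> arm_command(deltas=[0,0,0.039,0.0047,-0.1595,0,0.52,0,0,0.039,0.0047,-0.1595,0,0.52,0,0,0.039,0.0047,-0.1595,0,0.52,0,0,0.039,0.0047,-0.1595,0.06,0.52,0,0,0.039,0.0047,-0.1595,0.06,0.52])

```text
time: 35.88
tcp_pos: [0.4837, 0.0602, 0.0626]
tool_rot: [-3.138, 0.011, 0.062]
force: [0.6, 0.0, 0.1]
grip_width: 0.0443
gripper_force: 0.0
```

>>> arm_command(deltas=[0,0,0,0,0,0,0.52,0,0,0,0,0,0,0.52])

```text
time: 36.12
tcp_pos: [0.4904, 0.0585, 0.0688]
tool_rot: [-3.141, -0.004, 0.06]
force: [0.7, -0.6, 0.5]
grip_width: 0.0442
gripper_force: 0.0
```

Run:
```python
from h import *
a=S(-75.2,44.6)
plan((*a,13,YS))
im,i=snap('wrist','w14'); s=get_state()
for b in amber(im):
    if b[2]>300: print(b, inv(atz(i,b[0],b[1],.046)))
# tray: white-ish interior and corners from top picture
t=optics.camera_info('top'); im=cv2.imread('pics/top0.png')
g=cv2.inRange(cv2.cvtColor(im,cv2.COLOR_BGR2HSV),(0,0,150),(179,60,255))
m=np.zeros_like(g); m[236:316,140:192]=g[236:316,140:192]
n,_,st,ce=cv2.connectedComponentsWithStats(m); k=1+np.argmax(st[1:,4]); print(st[k],ce[k])
c=cv2.findContours((_==k).astype('uint8'),0,2)[0][0]; r=cv2.minAreaRect(c); print(r)
bx=cv2.boxPoints(r); P=[atz(t,*q,.004)*1e3 for q in bx]; print(np.round(P,1),np.round(np.mean(P,0),1))
```

```text
now t=36.1 w=44.2 gf=0 yaw=0.060 F=[ 0.7 -0.6  0.5] [490.4  58.5  68.8]
[np.float64(488.74092920071024), np.float64(59.17157625652314), 13, 0.0605] -> [-0.001 -0.004 -0.001] [-0.0019 -0.0008  0.0558] rows 0.9
(np.float64(119.9), np.float64(57.9), np.int32(1119), [101, 35, 39, 40]) [ 32.4 135.6]
(np.float64(321.7), np.float64(70.7), np.int32(3906), [287, 43, 70, 57]) [27.1 46.1]
(np.float64(124.4), np.float64(130.1), np.int32(884), [105, 115, 42, 30]) [  1.6 138.7]
(np.float64(322.3), np.float64(180.9), np.int32(2922), [291, 158, 63, 47]) [-22.2  46. ]
(np.float64(145.9), np.float64(199.0), np.int32(837), [130, 179, 30, 38]) [-31.2 133.4]
(np.float64(150.6), np.float64(254.7), np.int32(606), [138, 239, 26, 29]) [-60.5 135.3]
(np.float64(322.0), np.float64(273.9), np.int32(2407), [293, 254, 59, 41]) [-71.3  46.3]
(np.float64(13.7), np.float64(457.3), np.int32(524), [0, 448, 34, 22]) [-196.4  241.1]
[145 278  12  11  42] [149.52380952 283.16666667]
((149.39024353027344, 282.51220703125), (8.43338394165039, 12.493901252746582), 38.65980911254883)
[[432.  395.6   4. ]
 [453.7 377.8   4. ]
 [441.4 362.7   4. ]
 [419.8 380.6   4. ]] [436.7 379.2   4. ]
```

>>> arm_command(deltas=[0,0,0,-0.001,-0.0015,0.03,0.52,0,0,0,-0.001,-0.0015,0.05,0.52,0,0,0,-0.001,-0.0015,0.05,0.52,0,0,0,-0.001,-0.0015,0.05,0.52])

```text
time: 36.67
tcp_pos: [0.4892, 0.0603, 0.0185]
tool_rot: [-3.141, -0.004, 0.06]
force: [1.2, -0.7, -0.4]
grip_width: 0.0445
gripper_force: 0.0
```

>>> arm_command(deltas=[0,0,0,0,0,0.005,0.52,0,0,0,0,0,0.005,0.52])

```text
time: 36.92
tcp_pos: [0.4883, 0.0606, 0.0125]
tool_rot: [-3.14, -0.002, 0.061]
force: [0.6, -0.6, 0.5]
grip_width: 0.0445
gripper_force: 0.0
```

>>> arm_command(deltas=[0,0,0,0,0,0,0,0,0,0,0,0,0,0,0,0,0,0,0,0,0])

```text
time: 37.3
tcp_pos: [0.4886, 0.0606, 0.0128]
tool_rot: [-3.14, -0.002, 0.061]
force: [-0.3, -0.3, 6.2]
grip_width: 0.0307
gripper_force: 60.0
```

>>> arm_command(deltas=[0,0,0,0,0,-0.01,0,0,0,0,0,0,-0.06,0,0,0,0,0,0,-0.09,0,0,0,0,0,0,-0.09,0])

```text
time: 37.8
tcp_pos: [0.49, 0.0604, 0.105]
tool_rot: [-3.141, -0.007, 0.061]
force: [-0.3, 0.3, -0.9]
grip_width: 0.0307
gripper_force: 59.5
```

```bash
cat >> h.py <<'E'
TC=np.array([452.5,341.]); TY=-.088
def T(x,y=0):
    c,s=np.cos(TY),np.sin(TY); return TC+np.array([c*x-s*y,s*x+c*y])
E
python3 - <<'E'
from h import *
plan((470,200,105,.0),(*T(-57),105,TY),(*T(-57),0,TY))
E
```

```text
now t=37.8 w=30.7 gf=59 yaw=0.061 F=[-0.3  0.3 -0.9] [490.   60.4 105. ]
[470, 200, 105, 0.0] -> [-0.001 -0.007  0.061] [-0.0114 -0.1406  0.    ] rows 2.4
[np.float64(395.7205616091122), np.float64(346.0095285222645), 105, -0.088] -> [ 0.    -0.     0.088] [-0.0743 -0.146  -0.    ] rows 2.7
[np.float64(395.7205616091122), np.float64(346.0095285222645), 0, -0.088] -> [0. 0. 0.] [ 0.    -0.     0.105] rows 1.8
```

Run:
```python
from h import *
plan((470,200,105,.0),(*T(-36),105,TY),(*T(-36),0,TY))
```

```text
now t=37.8 w=30.7 gf=59 yaw=0.061 F=[-0.3  0.3 -0.9] [490.   60.4 105. ]
[470, 200, 105, 0.0] -> [-0.001 -0.007  0.061] [-0.0114 -0.1406  0.    ] rows 2.4
[np.float64(416.639302068913), np.float64(344.1639127509039), 105, -0.088] -> [ 0.    -0.     0.088] [-0.0534 -0.1442 -0.    ] rows 2.6
[np.float64(416.639302068913), np.float64(344.1639127509039), 0, -0.088] -> [0. 0. 0.] [ 0.    -0.     0.105] rows 1.8
```

>>> arm_command(deltas=[0,0,0.061,-0.0114,-0.1406,0,0,0,0,0.061,-0.0114,-0.1406,0,0,0,0,0.061,-0.0114,-0.1406,0,0])

```text
time: 38.17
tcp_pos: [0.4661, 0.2028, 0.1013]
tool_rot: [-3.14, 0.001, 0.003]
force: [0.1, 0.1, -0.4]
grip_width: 0.0304
gripper_force: 59.6
```

>>> arm_command(deltas=[0,0,0.088,-0.0534,-0.1442,0,0,0,0,0.088,-0.0534,-0.1442,0,0,0,0,0.088,-0.0534,-0.1442,0,0,0,0,0.088,-0.0534,-0.1442,0.05,0,0,0,0.088,-0.0534,-0.1442,0.06,0])

```text
time: 38.8
tcp_pos: [0.4118, 0.3427, 0.0392]
tool_rot: [3.139, 0.005, -0.087]
force: [0.2, -0.6, 0.5]
grip_width: 0.0302
gripper_force: 59.6
```

>>> arm_command(deltas=[0,0,0,0,0,0,0,0,0,0,0,0,0,0])

```text
time: 39.05
tcp_pos: [0.4161, 0.3443, 0.0438]
tool_rot: [-3.139, -0.003, -0.089]
force: [0.1, -0.3, 0.2]
grip_width: 0.0299
gripper_force: 59.6
```

Run:
```python
from h import *
plan((*T(-36),0,TY))
im,i=snap('wrist','w15')
# check the tray's predicted rim against edges: mean grey across the predicted wall lines
g=cv2.cvtColor(im,cv2.COLOR_BGR2GRAY)
for name,line in(('x+ end',[(xx,yy) for yy in(-30,0,30) for xx in [None]]),):pass
def prof(pts):
    out=[]
    for p in pts:
        u,v=proj(i,(*(T(*p)/1e3),.018)); u,v=int(round(u)),int(round(v))
        out.append(int(g[v,u]) if 0<=u<640 and 0<=v<480 else -1)
    return out
r=range(-12,13,2)
print('+x end, x=95+k, k=-12..12',prof([(95+k,0) for k in r])); print(prof([(95+k,30) for k in r]))
print('+y side',prof([(40,54+k) for k in r])); print('-y side',prof([(40,-54-k) for k in r]))
```

```text
now t=39.0 w=29.9 gf=60 yaw=-0.089 F=[ 0.1 -0.3  0.2] [416.1 344.3  43.8]
[np.float64(416.639302068913), np.float64(344.1639127509039), 0, -0.088] -> [-0.002 -0.003 -0.001] [0.0004 0.0002 0.0438] rows 0.7
+x end, x=95+k, k=-12..12 [199, 199, 198, 191, 120, -1, -1, -1, -1, -1, -1, -1, -1]
[194, 200, 197, 199, 125, -1, -1, -1, -1, -1, -1, -1, -1]
+y side [205, 204, 205, 199, 205, 87, 64, 146, 156, 178, 186, 182, 183]
-y side [90, 124, 151, 176, 187, 187, 183, 182, 187, 188, 186, 188, 188]
```

>>> arm_command(deltas=[0,0,0,0,-0.002,0.03,0,0,0,0,0,-0.002,0.044,0,0,0,0,0,-0.002,0.044,0,0,0,0,0,-0.002,0.046,0])

```text
time: 39.6
tcp_pos: [0.4157, 0.3468, -0.0026]
tool_rot: [-3.139, -0.003, -0.088]
force: [-0.9, -0.7, -0.4]
grip_width: 0.0301
gripper_force: 59.6
```

>>> arm_command(deltas=[0,0,0,0,0,0.001,0,0,0,0,0,0,0.002,0])

```text
time: 39.85
tcp_pos: [0.4153, 0.3467, -0.005]
tool_rot: [-3.14, -0.002, -0.088]
force: [0.5, 0.6, -1.0]
grip_width: 0.0306
gripper_force: 59.6
```

>>> arm_command(deltas=[0,0,0,0,0,0,0.52,0,0,0,0,0,0,0.52,0,0,0,0,0,-0.03,0.52,0,0,0,0,0,-0.08,0.52,0,0,0,0,0,-0.11,0.52])

```text
time: 40.48
tcp_pos: [0.4156, 0.3468, 0.1069]
tool_rot: [-3.139, -0.003, -0.088]
force: [0.7, 0.7, 0.5]
grip_width: 0.0441
gripper_force: 0.0
```

>>> arm_command(deltas=[0,0,0,0,0,0,0.52])

```text
time: 40.6
tcp_pos: [0.4166, 0.3474, 0.1074]
tool_rot: [-3.137, -0.006, -0.088]
force: [-0.0, 0.4, -0.5]
grip_width: 0.0449
gripper_force: 0.0
```

Run:
```python
from h import *
a=S(-24.6,45.2)
plan((480,200,105,.0),(*a,105,YS),(*a,13,YS))
im,i=snap('top','t16')
for b in amber(im[225:325,125:200]): print(b)
```

```text
now t=40.6 w=44.9 gf=0 yaw=-0.088 F=[-0.   0.4 -0.5] [416.6 347.4 107.4]
[480, 200, 105, 0.0] -> [-0.005 -0.006 -0.088] [0.0761 0.1413 0.0022] rows 2.7
[np.float64(539.2120752589727), np.float64(62.82991133761368), 105, 0.0605] -> [ 0.    0.   -0.06] [0.0592 0.1372 0.    ] rows 2.5
[np.float64(539.2120752589727), np.float64(62.82991133761368), 13, 0.0605] -> [0. 0. 0.] [ 0.    -0.     0.092] rows 1.5
(np.float64(36.7), np.float64(66.3), np.int32(118), [29, 62, 14, 11])
```

>>> arm_command(deltas=[0,0,-0.088,0.0761,0.1413,0,0.52,0,0,-0.088,0.0761,0.1413,0,0.52,0,0,-0.088,0.0761,0.1413,0,0.52])

```text
time: 41.02
tcp_pos: [0.4779, 0.1964, 0.1027]
tool_rot: [-3.141, 0.001, -0.002]
force: [0.5, -0.0, 0.2]
grip_width: 0.0444
gripper_force: 0.0
```

>>> arm_command(deltas=[0,0,-0.06,0.0592,0.1372,0,0.52,0,0,-0.06,0.0592,0.1372,0,0.52,0,0,-0.06,0.0592,0.1372,0,0.52,0,0,-0.06,0.0592,0.1372,0.045,0.52,0,0,-0.06,0.0592,0.1372,0.045,0.52])

```text
time: 41.65
tcp_pos: [0.5332, 0.0616, 0.0551]
tool_rot: [-3.139, 0.009, 0.059]
force: [-0.1, 0.3, 0.5]
grip_width: 0.0443
gripper_force: 0.0
```

>>> arm_command(deltas=[0,0,0,0,0,0,0.52,0,0,0,0,0,0,0.52])

```text
time: 41.9
tcp_pos: [0.5382, 0.0622, 0.0605]
tool_rot: [-3.141, -0.003, 0.061]
force: [0.2, -1.4, -0.1]
grip_width: 0.0442
gripper_force: 0.0
```

Run:
```python
from h import *
plan((*S(-24.6,45.2),13,YS))
```

```text
now t=41.9 w=44.2 gf=0 yaw=0.061 F=[ 0.2 -1.4 -0.1] [538.2  62.2  60.5]
[np.float64(539.2120752589727), np.float64(62.82991133761368), 13, 0.0605] -> [-0.001 -0.003  0.   ] [ 0.0009 -0.0005  0.0475] rows 0.8
```

>>> arm_command(deltas=[0,0,0,0.001,-0.0005,0.03,0.52,0,0,0,0.001,-0.0005,0.046,0.52,0,0,0,0.001,-0.0005,0.046,0.52,0,0,0,0.001,-0.0005,0.046,0.52])

```text
time: 42.4
tcp_pos: [0.5391, 0.0624, 0.0141]
tool_rot: [-3.14, -0.003, 0.06]
force: [0.7, 0.8, 0.1]
grip_width: 0.0446
gripper_force: 0.0
```

>>> arm_command(deltas=[0,0,0,0,0,0,0,0,0,0,0,0,0,0,0,0,0,0,0,0,0])

```text
time: 42.78
tcp_pos: [0.5396, 0.0624, 0.0146]
tool_rot: [-3.141, -0.004, 0.06]
force: [-0.6, 0.5, 6.2]
grip_width: 0.0304
gripper_force: 60.0
```

>>> arm_command(deltas=[0,0,0,0,0,-0.01,0,0,0,0,0,0,-0.06,0,0,0,0,0,0,-0.09,0,0,0,0,0,0,-0.09,0])

```text
time: 43.28
tcp_pos: [0.5404, 0.0621, 0.1065]
tool_rot: [-3.141, -0.008, 0.06]
force: [-0.2, 0.6, -0.1]
grip_width: 0.0301
gripper_force: 59.5
```

Run:
```python
from h import *
plan((490,200,105,.0),(*T(-4,2),105,TY),(*T(-4,2),-5,TY))
```

```text
now t=43.3 w=30.1 gf=59 yaw=0.060 F=[-0.2  0.6 -0.1] [540.4  62.1 106.5]
[490, 200, 105, 0.0] -> [-0.001 -0.008  0.06 ] [-0.0421 -0.1407  0.0012] rows 2.4
[np.float64(448.6912509382628), np.float64(343.343806857383), 105, -0.088] -> [ 0.    -0.     0.088] [-0.0413 -0.1433 -0.    ] rows 2.5
[np.float64(448.6912509382628), np.float64(343.343806857383), -5, -0.088] -> [0. 0. 0.] [ 0.   -0.    0.11] rows 1.8
```

>>> arm_command(deltas=[0,0,0.061,-0.0421,-0.1407,0,0,0,0,0.061,-0.0421,-0.1407,0,0,0,0,0.061,-0.0421,-0.1407,0,0])

```text
time: 43.65
tcp_pos: [0.4852, 0.2026, 0.1023]
tool_rot: [-3.14, 0.002, 0.001]
force: [0.1, -1.4, -0.2]
grip_width: 0.0299
gripper_force: 59.5
```

>>> arm_command(deltas=[0,0,0.088,-0.0413,-0.1433,0,0,0,0,0.088,-0.0413,-0.1433,0,0,0,0,0.088,-0.0413,-0.1433,0,0,0,0,0.088,-0.0413,-0.1433,0.05,0,0,0,0.088,-0.0413,-0.1433,0.06,0])

```text
time: 44.28
tcp_pos: [0.4433, 0.3424, 0.0399]
tool_rot: [3.139, 0.006, -0.088]
force: [-1.0, -0.6, -0.4]
grip_width: 0.0305
gripper_force: 59.6
```

>>> arm_command(deltas=[0,0,0,0,0,0,0,0,0,0,0,0,0,0])

```text
time: 44.52
tcp_pos: [0.448, 0.3436, 0.0448]
tool_rot: [-3.139, -0.003, -0.09]
force: [-0.1, 0.9, -0.4]
grip_width: 0.0303
gripper_force: 59.6
```

Run:
```python
from h import *
plan((*T(-4,2),-3,TY))
```

```text
now t=44.5 w=30.3 gf=60 yaw=-0.090 F=[-0.1  0.9 -0.4] [448.  343.6  44.8]
[np.float64(448.6912509382628), np.float64(343.343806857383), -3, -0.088] -> [-0.002 -0.003 -0.002] [0.0005 0.0003 0.0478] rows 0.8
```

>>> arm_command(deltas=[0,0,0,0,0,0.03,0,0,0,0,0,0,0.045,0,0,0,0,0,0,0.047,0,0,0,0,0,0,0.0475,0])

```text
time: 45.02
tcp_pos: [0.4475, 0.3439, -0.0032]
tool_rot: [-3.14, -0.002, -0.089]
force: [0.1, -0.0, -0.6]
grip_width: 0.0302
gripper_force: 59.7
```

>>> arm_command(deltas=[0,0,0,0,0,0.0005,0,0,0,0,0,0,0.0005,0])

```text
time: 45.28
tcp_pos: [0.4476, 0.344, -0.0034]
tool_rot: [-3.139, -0.003, -0.089]
force: [-1.2, -1.3, 5.9]
grip_width: 0.0306
gripper_force: 60.3
```

Touching the floor; release and fetch block2.

>>> arm_command(deltas=[0,0,0,0,0,0,0.52,0,0,0,0,0,0,0.52,0,0,0,0,0,-0.03,0.52,0,0,0,0,0,-0.08,0.52,0,0,0,0,0,-0.11,0.52])

```text
time: 45.9
tcp_pos: [0.4475, 0.344, 0.1077]
tool_rot: [-3.139, -0.003, -0.089]
force: [0.3, 0.5, -0.6]
grip_width: 0.0444
gripper_force: 0.0
```

>>> arm_command(deltas=[0,0,0,0,0,0,0.52])

```text
time: 46.02
tcp_pos: [0.4485, 0.3445, 0.1082]
tool_rot: [-3.137, -0.006, -0.089]
force: [0.2, -0.2, 0.3]
grip_width: 0.0441
gripper_force: 0.0
```

Run:
```python
from h import *
a=S(25,45.2)
plan((510,200,105,.0),(*a,105,YS),(*a,13,YS))
```

```text
now t=46.0 w=44.1 gf=0 yaw=-0.089 F=[ 0.2 -0.2  0.3] [448.5 344.5 108.2]
[510, 200, 105, 0.0] -> [-0.004 -0.006 -0.089] [0.0741 0.1385 0.0031] rows 2.6
[np.float64(588.7213287436169), np.float64(65.82888105957622), 105, 0.0605] -> [ 0.    0.   -0.06] [0.0787 0.1342 0.    ] rows 2.6
[np.float64(588.7213287436169), np.float64(65.82888105957622), 13, 0.0605] -> [0. 0. 0.] [ 0.    -0.     0.092] rows 1.5
```

>>> arm_command(deltas=[0,0,-0.088,0.0741,0.1385,0,0.52,0,0,-0.088,0.0741,0.1385,0,0.52,0,0,-0.088,0.0741,0.1385,0,0.52])

```text
time: 46.4
tcp_pos: [0.5082, 0.1963, 0.1039]
tool_rot: [-3.141, 0.001, -0.003]
force: [-0.4, -0.2, 0.0]
grip_width: 0.0443
gripper_force: 0.0
```

>>> arm_command(deltas=[0,0,-0.06,0.0787,0.1342,0,0.52,0,0,-0.06,0.0787,0.1342,0,0.52,0,0,-0.06,0.0787,0.1342,0,0.52,0,0,-0.06,0.0787,0.1342,0.045,0.52,0,0,-0.06,0.0787,0.1342,0.045,0.52])

```text
time: 47.02
tcp_pos: [0.5827, 0.0645, 0.0557]
tool_rot: [-3.139, 0.009, 0.058]
force: [-0.4, -0.5, -0.3]
grip_width: 0.0443
gripper_force: 0.0
```

>>> arm_command(deltas=[0,0,0,0,0,0,0.52,0,0,0,0,0,0,0.52])

```text
time: 47.28
tcp_pos: [0.5877, 0.0653, 0.0618]
tool_rot: [-3.141, -0.004, 0.06]
force: [-0.3, -0.2, 0.1]
grip_width: 0.0439
gripper_force: 0.0
```

Run:
```python
from h import *
plan((*S(25,45.2),13,YS))
```

```text
now t=47.3 w=43.9 gf=0 yaw=0.060 F=[-0.3 -0.2  0.1] [587.7  65.3  61.8]
[np.float64(588.7213287436169), np.float64(65.82888105957622), 13, 0.0605] -> [-0.001 -0.004 -0.001] [ 0.0009 -0.0004  0.0488] rows 0.8
```

>>> arm_command(deltas=[0,0,0,0.001,-0.0005,0.03,0.52,0,0,0,0.001,-0.0005,0.047,0.52,0,0,0,0.001,-0.0005,0.0475,0.52,0,0,0,0.001,-0.0005,0.0475,0.52])

```text
time: 47.78
tcp_pos: [0.5885, 0.0655, 0.0137]
tool_rot: [-3.14, -0.003, 0.059]
force: [0.1, -0.9, 0.2]
grip_width: 0.0445
gripper_force: 0.0
```

>>> arm_command(deltas=[0,0,0,0,0,0,0,0,0,0,0,0,0,0,0,0,0,0,0,0,0])

```text
time: 48.15
tcp_pos: [0.589, 0.0653, 0.0143]
tool_rot: [-3.141, -0.004, 0.059]
force: [-0.9, -0.2, 6.1]
grip_width: 0.0301
gripper_force: 60.0
```

>>> arm_command(deltas=[0,0,0,0,0,-0.01,0,0,0,0,0,0,-0.06,0,0,0,0,0,0,-0.09,0,0,0,0,0,0,-0.09,0])

```text
time: 48.65
tcp_pos: [0.5898, 0.0651, 0.1063]
tool_rot: [-3.141, -0.008, 0.059]
force: [-0.0, -0.0, -0.6]
grip_width: 0.0305
gripper_force: 59.4
```

Run:
```python
from h import *
plan((520,200,105,.0),(*T(28,2),105,TY),(*T(28,2),-5,TY))
```

```text
now t=48.6 w=30.5 gf=59 yaw=0.059 F=[-0.  -0.  -0.6] [589.8  65.1 106.3]
[520, 200, 105, 0.0] -> [-0.001 -0.008  0.059] [-0.0618 -0.1388  0.0008] rows 2.5
[np.float64(480.56742687700677), np.float64(340.5314399676907), 105, -0.088] -> [ 0.    -0.     0.088] [-0.0394 -0.1405 -0.    ] rows 2.4
[np.float64(480.56742687700677), np.float64(340.5314399676907), -5, -0.088] -> [0. 0. 0.] [ 0.   -0.    0.11] rows 1.8
```

>>> arm_command(deltas=[0,0,0.06,-0.0618,-0.1388,0,0,0,0,0.06,-0.0618,-0.1388,0,0,0,0,0.06,-0.0618,-0.1388,0,0])

```text
time: 49.02
tcp_pos: [0.5148, 0.2024, 0.1017]
tool_rot: [-3.14, 0.002, 0.001]
force: [0.1, -0.1, -0.0]
grip_width: 0.0303
gripper_force: 59.5
```

>>> arm_command(deltas=[0,0,0.088,-0.0394,-0.1405,0,0,0,0,0.088,-0.0394,-0.1405,0,0,0,0,0.088,-0.0394,-0.1405,0,0,0,0,0.088,-0.0394,-0.1405,0.05,0,0,0,0.088,-0.0394,-0.1405,0.06,0])

```text
time: 49.65
tcp_pos: [0.4756, 0.3391, 0.0394]
tool_rot: [3.139, 0.006, -0.089]
force: [-0.5, -0.5, -0.5]
grip_width: 0.0301
gripper_force: 59.6
```

>>> arm_command(deltas=[0,0,0,0,0,0,0,0,0,0,0,0,0,0])

```text
time: 49.9
tcp_pos: [0.4801, 0.3407, 0.0445]
tool_rot: [-3.139, -0.003, -0.09]
force: [0.2, -1.0, 0.9]
grip_width: 0.0306
gripper_force: 59.6
```

Run:
```python
from h import *
plan((*T(28,2),-3.7,TY))
```

```text
now t=49.9 w=30.6 gf=60 yaw=-0.090 F=[ 0.2 -1.   0.9] [480.1 340.7  44.5]
[np.float64(480.56742687700677), np.float64(340.5314399676907), -3.7, -0.088] -> [-0.002 -0.003 -0.002] [0.0003 0.0002 0.0482] rows 0.8
```

>>> arm_command(deltas=[0,0,0,0,0,0.03,0,0,0,0,0,0,0.045,0,0,0,0,0,0,0.047,0,0,0,0,0,0,0.0475,0])

```text
time: 50.4
tcp_pos: [0.4794, 0.341, -0.0036]
tool_rot: [-3.14, -0.002, -0.089]
force: [0.0, -0.5, -0.6]
grip_width: 0.0302
gripper_force: 59.6
```

>>> arm_command(deltas=[0,0,0,0,0,0.0005,0,0,0,0,0,0,0.0005,0])

```text
time: 50.65
tcp_pos: [0.4795, 0.3412, -0.0037]
tool_rot: [-3.139, -0.003, -0.089]
force: [-1.1, -0.8, 6.2]
grip_width: 0.0302
gripper_force: 60.3
```

>>> arm_command(deltas=[0,0,0,0,0,0,0.52,0,0,0,0,0,0,0.52,0,0,0,0,0,-0.03,0.52,0,0,0,0,0,-0.08,0.52,0,0,0,0,0,-0.11,0.52])

```text
time: 51.28
tcp_pos: [0.4794, 0.3412, 0.1073]
tool_rot: [-3.139, -0.003, -0.089]
force: [-0.0, -0.2, -0.1]
grip_width: 0.0447
gripper_force: 0.0
```

>>> arm_command(deltas=[0,0,0,0,0,0,0.52])

```text
time: 51.4
tcp_pos: [0.4805, 0.3417, 0.108]
tool_rot: [-3.137, -0.006, -0.089]
force: [0.4, 1.0, -0.6]
grip_width: 0.0445
gripper_force: 0.0
```

Run:
```python
from h import *
a=S(74.5,45.2)
plan((550,200,105,.0),(*a,105,YS),(*a,13,YS))
```

```text
now t=51.4 w=44.5 gf=0 yaw=-0.089 F=[ 0.4  1.  -0.6] [480.5 341.7 108. ]
[550, 200, 105, 0.0] -> [-0.004 -0.007 -0.089] [0.0818 0.1349 0.0029] rows 2.6
[np.float64(638.1307651849453), np.float64(68.82180447161545), 105, 0.0605] -> [ 0.    0.   -0.06] [0.0881 0.1312 0.    ] rows 2.6
[np.float64(638.1307651849453), np.float64(68.82180447161545), 13, 0.0605] -> [0. 0. 0.] [ 0.    -0.     0.092] rows 1.5
```

>>> arm_command(deltas=[0,0,-0.088,0.0818,0.1349,0,0.52,0,0,-0.088,0.0818,0.1349,0,0.52,0,0,-0.088,0.0818,0.1349,0,0.52])

```text
time: 51.78
tcp_pos: [0.5483, 0.1964, 0.1033]
tool_rot: [-3.141, 0.001, -0.003]
force: [0.3, 0.1, -0.7]
grip_width: 0.0444
gripper_force: 0.0
```

>>> arm_command(deltas=[0,0,-0.06,0.0881,0.1312,0,0.52,0,0,-0.06,0.0881,0.1312,0,0.52,0,0,-0.06,0.0881,0.1312,0,0.52,0,0,-0.06,0.0881,0.1312,0.045,0.52,0,0,-0.06,0.0881,0.1312,0.045,0.52])

```text
time: 52.4
tcp_pos: [0.6319, 0.0675, 0.0547]
tool_rot: [-3.139, 0.009, 0.058]
force: [-0.6, 0.4, 0.4]
grip_width: 0.0447
gripper_force: 0.0
```

>>> arm_command(deltas=[0,0,0,0,0,0,0.52,0,0,0,0,0,0,0.52])

```text
time: 52.65
tcp_pos: [0.6369, 0.0684, 0.0615]
tool_rot: [-3.141, -0.004, 0.06]
force: [0.2, 1.0, 0.9]
grip_width: 0.0441
gripper_force: 0.0
```

Run:
```python
from h import *
plan((*S(74.5,45.2),13,YS))
```

```text
now t=52.6 w=44.1 gf=0 yaw=0.060 F=[0.2 1.  0.9] [636.9  68.4  61.5]
[np.float64(638.1307651849453), np.float64(68.82180447161545), 13, 0.0605] -> [-0.001 -0.004 -0.001] [ 0.001  -0.0003  0.0485] rows 0.8
```

>>> arm_command(deltas=[0,0,0,0.001,-0.0005,0.03,0.52,0,0,0,0.001,-0.0005,0.047,0.52,0,0,0,0.001,-0.0005,0.0475,0.52,0,0,0,0.001,-0.0005,0.0475,0.52])

```text
time: 53.15
tcp_pos: [0.6378, 0.0686, 0.0133]
tool_rot: [-3.14, -0.003, 0.059]
force: [-0.7, -0.4, -0.5]
grip_width: 0.045
gripper_force: 0.0
```

>>> arm_command(deltas=[0,0,0,0,0,0,0,0,0,0,0,0,0,0,0,0,0,0,0,0,0])

```text
time: 53.52
tcp_pos: [0.6383, 0.0684, 0.014]
tool_rot: [-3.141, -0.004, 0.059]
force: [0.8, 1.0, 5.4]
grip_width: 0.0307
gripper_force: 60.3
```

>>> arm_command(deltas=[0,0,0,0,0,-0.01,0,0,0,0,0,0,-0.06,0,0,0,0,0,0,-0.09,0,0,0,0,0,0,-0.09,0])

```text
time: 54.02
tcp_pos: [0.6391, 0.0682, 0.106]
tool_rot: [-3.141, -0.008, 0.059]
force: [0.1, -0.8, -0.4]
grip_width: 0.0302
gripper_force: 59.6
```

Run:
```python
from h import *
plan((560,200,105,.0),(*T(60,2),105,TY),(*T(60,2),-5,TY))
```

```text
now t=54.0 w=30.2 gf=60 yaw=0.059 F=[ 0.1 -0.8 -0.4] [639.1  68.2 106. ]
[560, 200, 105, 0.0] -> [-0.001 -0.008  0.059] [-0.0712 -0.1362  0.0005] rows 2.6
[np.float64(512.4436028157508), np.float64(337.71907307799836), 105, -0.088] -> [ 0.    -0.     0.088] [-0.0476 -0.1377 -0.    ] rows 2.4
[np.float64(512.4436028157508), np.float64(337.71907307799836), -5, -0.088] -> [0. 0. 0.] [ 0.   -0.    0.11] rows 1.8
```

>>> arm_command(deltas=[0,0,0.06,-0.0712,-0.1362,0,0,0,0,0.06,-0.0712,-0.1362,0,0,0,0,0.06,-0.0712,-0.1362,0,0])

```text
time: 54.4
tcp_pos: [0.5547, 0.2024, 0.101]
tool_rot: [-3.14, 0.002, 0.001]
force: [0.4, -0.1, -0.6]
grip_width: 0.0305
gripper_force: 59.6
```

>>> arm_command(deltas=[0,0,0.088,-0.0476,-0.1377,0,0,0,0,0.088,-0.0476,-0.1377,0,0,0,0,0.088,-0.0476,-0.1377,0,0,0,0,0.088,-0.0476,-0.1377,0.05,0,0,0,0.088,-0.0476,-0.1377,0.06,0])

```text
time: 55.02
tcp_pos: [0.5075, 0.3363, 0.0387]
tool_rot: [3.139, 0.006, -0.089]
force: [-0.0, -0.1, -0.6]
grip_width: 0.0301
gripper_force: 59.7
```

>>> arm_command(deltas=[0,0,0,0,0,0,0,0,0,0,0,0,0,0])

```text
time: 55.28
tcp_pos: [0.512, 0.3377, 0.044]
tool_rot: [-3.139, -0.003, -0.09]
force: [0.5, 0.3, -0.6]
grip_width: 0.0303
gripper_force: 59.7
```

Run:
```python
from h import *
plan((*T(60,2),-4,TY))
```

```text
now t=55.3 w=30.3 gf=60 yaw=-0.090 F=[ 0.5  0.3 -0.6] [512.  337.7  44. ]
[np.float64(512.4436028157508), np.float64(337.71907307799836), -4, -0.088] -> [-0.002 -0.003 -0.002] [0.0003 0.0001 0.048 ] rows 0.8
```

>>> arm_command(deltas=[0,0,0,0,0,0.03,0,0,0,0,0,0,0.045,0,0,0,0,0,0,0.047,0,0,0,0,0,0,0.0475,0])

```text
time: 55.78
tcp_pos: [0.5113, 0.3382, -0.004]
tool_rot: [-3.14, -0.002, -0.089]
force: [-1.0, -0.5, 1.3]
grip_width: 0.0305
gripper_force: 59.9
```

>>> arm_command(deltas=[0,0,0,0,0,0.0005,0,0,0,0,0,0,0.0005,0])

```text
time: 56.02
tcp_pos: [0.5112, 0.3382, -0.0041]
tool_rot: [-3.14, -0.003, -0.089]
force: [-1.0, -1.9, 4.7]
grip_width: 0.0304
gripper_force: 60.3
```

>>> arm_command(deltas=[0,0,0,0,0,0,0.52,0,0,0,0,0,0,0.52,0,0,0,0,0,-0.03,0.52,0,0,0,0,0,-0.08,0.52,0,0,0,0,0,-0.14,0.52])

```text
time: 56.65
tcp_pos: [0.5096, 0.3375, 0.1348]
tool_rot: [-3.141, 0.001, -0.089]
force: [0.6, 1.6, -0.2]
grip_width: 0.0444
gripper_force: 0.0
```

>>> arm_command(deltas=[0,0,0,-0.03,-0.06,-0.06,0.52,0,0,0,-0.06,-0.12,-0.08,0.52,0,0,0,-0.1,-0.18,-0.08,0.52,0,0,0,-0.1,-0.18,-0.08,0.52])

```text
time: 57.15
tcp_pos: [0.4252, 0.5285, 0.2156]
tool_rot: [-3.139, -0.002, -0.088]
force: [0.1, 0.2, -0.1]
grip_width: 0.0445
gripper_force: 0.0
```

Run:
```python
from h import *
plan()
im,i=snap('top','t20'); a0=cv2.imread('pics/top0.png')
for b in amber(im[165:325,125:345]):
    p=atz(i,b[0]+125,b[1]+165,.028)*1e3
    c,s=np.cos(TY),np.sin(TY); d=p[:2]-TC
    print(b[2],b[3],np.round(p[:2]),'tray',np.round([c*d[0]+s*d[1],-s*d[0]+c*d[1]]))
d=cv2.absdiff(im,a0).max(2); m=(d>45).astype('uint8')
n,_,st,ce=cv2.connectedComponentsWithStats(m); print([st[k].tolist() for k in range(1,n) if st[k,4]>25])
h=cv2.inRange(cv2.cvtColor(im,cv2.COLOR_BGR2HSV),(0,0,100),(179,70,255)); h[:205]=0;h[308:]=0;h[:,:411]=0;h[:,505:]=0
n,_,st,ce=cv2.connectedComponentsWithStats(h); print([(st[k].tolist(),np.round(atz(i,*ce[k],.018)*1e3)[:2]) for k in range(1,n) if st[k,4]>60])
```

```text
now t=57.1 w=44.5 gf=0 yaw=-0.088 F=[ 0.1  0.2 -0.1] [425.2 528.5 215.6]
36 [110, 29, 6, 7] [623. 172.] tray [ 184. -154.]
42 [110, 44, 7, 7] [589. 171.] tray [ 151. -158.]
44 [109, 61, 9, 6] [553. 172.] tray [ 115. -159.]
47 [114, 76, 6, 10] [514. 164.] tray [  77. -171.]
139 [32, 79, 15, 11] [511. 337.] tray [59.  1.]
42 [114, 92, 7, 8] [480. 163.] tray [  43. -175.]
139 [31, 94, 15, 11] [479. 340.] tray [26.  1.]
142 [30, 108, 14, 11] [446. 343.] tray [-6.  1.]
144 [29, 122, 14, 11] [416. 345.] tray [-36.   1.]
[[309, 183, 12, 6, 40], [234, 193, 8, 9, 54], [267, 192, 10, 9, 59], [309, 205, 13, 7, 73], [268, 206, 9, 9, 58], [235, 208, 8, 9, 56], [257, 222, 10, 7, 56], [234, 225, 9, 8, 56], [432, 226, 16, 48, 144], [311, 228, 14, 7, 73], [425, 230, 18, 48, 181], [268, 235, 9, 11, 66], [491, 235, 8, 38, 43], [238, 241, 8, 10, 60], [477, 241, 8, 30, 39], [157, 244, 20, 12, 208], [273, 251, 9, 9, 59], [313, 250, 14, 8, 83], [239, 257, 8, 9, 53], [156, 258, 19, 13, 211], [154, 273, 20, 12, 212], [73, 280, 201, 191, 8020], [153, 286, 19, 13, 212], [0, 289, 33, 23, 596], [140, 305, 7, 8, 32], [143, 315, 31, 31, 213], [72, 382, 132, 98, 3850], [0, 436, 46, 44, 1299], [250, 473, 18, 7, 68]]
[([423, 209, 19, 43, 255], array([ 538., -259.])), ([471, 231, 26, 52, 415], array([ 476., -370.]))]
```

```bash
python3 -c "
from workcell import finish_job
print(finish_job())"
```

```text
the job is handed in; nothing more can be done
None
```

The job is handed in at about 57 s. In the last top-camera picture, all five flakes are in the trough and the four blocks lie side by side in the tray. The scraper and drift are back on the mat. I planned the moves clear of the jars, bottle and slide box and felt no contact with them, but did not re-measure their positions at the end.

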